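# Fold up the crank grip and clamp the jar

## Task

Get the glass jar clamped so its cap can be twisted off later: fold the red crank grip on the green clamp fully upright, then wind the crank clockwise by that grip until the jar is pinched firmly between the two jaws, stopping as soon as it feels firm so that the glass is not overloaded. Let go with the grip left standing up; do not push the jaw or the jar by hand, and leave the other things on the bench alone.

Things in the scene. Friction and masses are not known exactly. Their poses are not given: they have to be found in the camera images.
- clamp: green clamp bolted to the bench: base 120 (x) x 360 (y) x 15 mm, origin under its middle, z up. Along its y: gearbox with the crank at the -y end (90 x 90 mm, top 65 mm above the bench, centred 125 mm from the middle), then the moving jaw, the jar, and the grey back jaw. The back jaw's black rubber V is fixed, but set anywhere in a 20 mm range and not measured: find it by feel
- crank_axis (a point): point on the crank's vertical axis, at the height of the fold hinge (105 mm above the bench), z up, axes as the clamp's. The crank's slim steel arm (15 mm wide, 10 mm thick, its underside 20 mm above the gearbox, hub 28 mm across) turns about this axis and reaches 55 mm out to the fold hinge
- fold_hinge (a point): centre of the fold hinge at the outer end of the crank arm, 55 mm from the crank axis, 105 mm above the bench (10 mm above the arm's top). The level hinge pin lies across the arm; the cheeks beside it are 21 mm wide overall and end 2 mm above the pin
- grip (a point): good place to take the red grip: on its centre line, 48 mm from the fold hinge. The grip is a round plastic sleeve, 16 mm thick, covering 16 to 64 mm from the fold hinge, that spins freely on its own axis. Folded, it lies level over the arm, pointing inward across the crank axis; unfolded, it stands straight up over the fold hinge. x runs along the grip to its free end
- handle (a joint): fold angle of the grip: 0 = lying flat over the arm, 1.571 rad = fully upright, where it meets a hard stop; starts at 0 to 0.25. It is stiff (0.18 N m, about 4 N at the grip point) and stays where it is left; pushing the upright grip inward towards the crank axis with more than about 4 N folds it again
- crank (a joint): crank angle in rad, growing clockwise seen from above, limits 0 and 5.9; starts at 0 to 0.6. 1 rad moves the jaw 11 mm. Friction takes 0.22 N m, 4 N along the circle at the grip; after that each further 1 N at the grip presses the jaw 5 N harder on the jar once the jar meets the back jaw. Released, the friction holds about 20 N on the jar; any more springs back
- jaw: moving jaw: grey block 80 mm wide, top 78 mm above the bench, with a springy black rubber pad (20 N per mm); origin at the middle of the pad's face, at bench level; +y is its closing direction. It moves only with the crank. It pushes the jar along until the jar meets the back jaw's V, at a crank angle between 2.3 and 4.8 rad, and only then does the load build up
- jar: glass jar with a white twist cap, 66 mm across, 105 mm tall, standing on the clamp base between the jaws (cap top 120 mm above the bench); origin at the centre of its underside, z up. It should be held with 8 to 45 N of jaw force; above 60 N the glass cracks
- trowel: bystander: orange plastic trowel lying flat, 270 mm long; origin near the neck on its underside
- pot: bystander: white plastic pot, 110 mm across, 100 mm tall; origin at the centre of its underside
- bowl: bystander: stainless steel bowl, 170 mm across, 65 mm tall; origin at the centre of its underside
- dibber: bystander: wooden dibber lying flat, 195 mm long, 34 mm thick; origin at its middle, on its underside
- claypot: bystander: small terracotta pot, 72 mm across, 65 mm tall, beside the clamp; origin at the centre of its underside
- tin: bystander: metal tin, 72 mm across, 100 mm tall; origin at the centre of its underside
There are look-alikes about, which are no part of the job. What is shaped like the jar but blue is not meant.

How it is judged:
By the outcome, as a careful person would: the job done as asked, in the order asked, and still so for the second after the job is handed in, with the robot touching nothing.
It also fails if it takes over 72 s, if anything falls off the work surface, if the arm or the gripper's body presses on something with over 40 N, if the wrist force passes 120 N, or if a joint passes its speed limit or range.

## Robot

A 6-joint arm with a two-finger parallel gripper is mounted at the origin on the work surface. World frame = base frame: x ahead of the robot, y to its left, z up, the work surface at z = 0. Lengths are in m, angles in rad, forces in N, time in s.
With the tool pointing down it reaches from about 0.25 to 0.8 m from the base axis. Payload 8.5 kg.
Tool frame: the origin (TCP) lies at the very end of the fingers, on their centre line; the grasp point (between the pads) lies tcp_to_grasp behind it (tcp_to_grasp is the distance from the TCP to the grasp point, in m); z points along the fingers, x is the direction in which the jaws open and shut, and the axes are right-handed (so a half turn about z gives the same grasp; the last joint's range is limited). The gripper opens to 85 mm and grips with 20 to 120 N. Pads are 22 mm wide; open, the fingers measure 114 mm over their backs; the gripper's body (76 mm by 85 mm) begins 54 mm behind the grasp point. The pads swing forward as they close: fully open they stand 13 mm farther back than shut.
Start: joints at [-1.268, 0.238, -0.013, 1.319, 0, 1.571], TCP at [0.157, -0.501, 0.202] pointing down, gripper open.
Joint ranges: [-2.66, 2.66], [-1.03, 1.9], [-1.14, 1.46], [-1.82, 2.27], [-1.45, 1.34], [-3.14, 3.14]. Speed limits (rad/s): [2.22, 2.22, 2.79, 3.14, 3.14, 3.14].

## Interface

Orientations are given as a rotation vector (axis times angle).
In Python, from cell import * gives the robot as it stands.
- The arm moves only by the tool move_arm, never from a script. Its argument "targets" is text: rows parted by semicolons, each of 6 numbers parted by spaces: the shift along the tool's x, y, z in mm, then the turn, a rotation vector about the tool's x, y, z in rad. In form: x y z wx wy wz; .... A call has 1 to 20 rows; each row is the pose to reach, as a shift and turn from the pose measured when the call began, along the tool's axes at that moment; what a row does not reach only later rows make up. A row lasts 1/8 s, in which the tool goes at most 62.5 mm and 10.7 degrees, less where a joint would pass 70% of its speed; a pose out of reach is approached as far as the arm can. A call with a gripper value outside its range is refused whole. "claw" is the finger opening in mm, from 0 to 85.4, set as the call begins (left out, the last holds). The fingers move at their own pace and stop on an object; "force" is the grip in N (left out, the last holds). Time passes only in rows, so rows that repeat a pose let the fingers close. It gives the time, the measured TCP pose, the force and the opening at its end, in the units of the state.
- state(): the state, without advancing time (a new reading comes with each control period).
- camera(name): name is "scene" or "top" or "wrist"; returns a dict with "img" (384x512x3 uint8, blue, green, red), "range_z" (384x512 float32, m along the optical axis (not along the pixel's ray), 0 where there is no reading), "camera_matrix" (3x3 intrinsics, pixels), "origin" and "orientation" of the camera in the world. Camera axes: x right, y up, looking along -z (the intrinsics and any distortion apply to the point x, -y, -z); pixel columns grow to the right and rows downward; lengths in m; the calibration is good to about 2 mm. A picture is of the moment at which its call begins.
- sign_off(): hands the job in, once; it reports no verdict.
The state is a dict: "time_s": time; "joint_pos": joint angles; "dq": joint speeds; "tau": joint torques, N m; "tool_pos": TCP position; "eef_rot": TCP orientation; "contact_force": force on the tool from outside, world axes, zero at the start; "torque": the same for the moment, N m; "opening": opening from 0.0 (shut) to 1.0 (fully open).
Only numpy, scipy, OpenCV 4.12 (cv2) and the standard library are available. Lean on these libraries where they do the work, as an engineer would, in place of code of your own. Each camera call takes 0.05 s, during which the arm holds its last target.

## Working session

There is one attempt and no reset: what is moved stays moved. The work goes in short steps, Python scripts to look and compute and a tool call to move; the robot and the scene stay as the last step left them, time stands still between calls to the robot, and variables do not carry over. Pictures are saved under pics/ and viewed, and the job is handed in when it is done.

Besides the shell and the picture viewer there is one more tool, called after ">>>" by a JSON object that holds its "op" and its "data", one argument or row to a line. move_arm: Moves the arm, as the interface text tells. Its arguments: {"type":"object","properties":{"targets":{"type":"string"},"claw":{"type":"number"},"force":{"type":"number"}},"required":["targets"]}

```bash
mkdir -p pics; ls; python3 - <<'E'
from cell import *
import cv2
s=state()
for k in s: print(k,s[k])
for n in ("scene","top","wrist"):
    c=camera(n); cv2.imwrite(f"pics/a_{n}.png",c["img"]); print(n,c["camera_matrix"],c["origin"],c["orientation"],[k for k in c])
E
```

```text
pics
time_s 0.0
joint_pos [-1.26799571e+00  2.38760834e-01 -1.42229866e-02  1.31919196e+00
  1.80025917e-05  1.57080477e+00]
dq [ 0.00146221  0.00128051 -0.00081598  0.00071032 -0.00076395 -0.00144351]
tau [-3.90293526e-04 -5.38771605e+01  3.46440482e+01  1.82996312e-02
 -5.70574764e-05 -1.37767847e-05]
tool_pos [ 0.15642744 -0.50069567  0.20110028]
eef_rot [-2.53039530e+00  1.86050432e+00  1.72854182e-03]
contact_force [-0.97559991  0.77292573  0.31396882]
torque [ 0.02629956 -0.0130095  -0.02133525]
opening 0.9991908075019678
scene [[362.17504011   0.         256.82546148]
 [  0.         362.17504011 194.24379206]
 [  0.           0.           1.        ]] [ 1.24353603 -0.74003852  0.92098221] [0.8475049  0.30958795 0.70586446] ['img', 'range_z', 'camera_matrix', 'origin', 'orientation']
top [[495.48752959   0.         258.37948744]
 [  0.         495.48752959 186.27231963]
 [  0.           0.           1.        ]] [0.39871112 0.01654664 1.69087533] [ 0.08016493 -0.06733872 -1.59830546] ['img', 'range_z', 'camera_matrix', 'origin', 'orientation']
wrist [[343.77382407   0.         256.42446518]
 [  0.         343.77382407 188.67204599]
 [  0.           0.           1.        ]] [ 0.21983091 -0.48035247  0.37372319] [-0.22802036  0.16803286 -1.25878877] ['img', 'range_z', 'camera_matrix', 'origin', 'orientation']
```

View pics/a_scene.png

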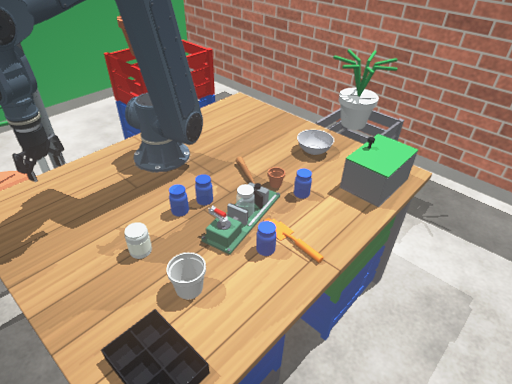

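View pics/a_top.png

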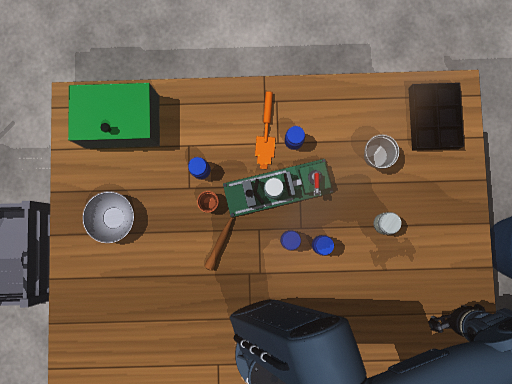

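View pics/a_wrist.png

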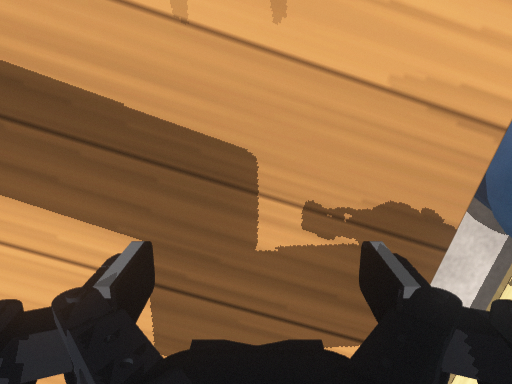

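The scene and top views show the green clamp at top px (230–328, 160–215), with the gearbox and red grip at top (317,181). The wrist view shows only bench.

Candidates for the jar: the white-capped one in the clamp at top (274,187), a free white-capped tin/jar at (388,223), and blue ones at (199,167), (295,137), (291,240), (323,245). By the description I want the one at (274,187), between the jaws. Next is a close crop to check it.

```bash
cat > h.py <<'E'
from cell import *
import cv2, numpy as np
from scipy.spatial.transform import Rotation as R
def ray(c,u,v):
    K=c["camera_matrix"]; d=np.array([(u-K[0,2])/K[0,0],-(v-K[1,2])/K[1,1],-1.])
    return np.array(c["origin"]), R.from_rotvec(c["orientation"]).apply(d)
def onz(c,u,v,z):
    o,d=ray(c,u,v); return o+d*(z-o[2])/d[2]
def cloud(c):
    K=c["camera_matrix"]; v,u=np.mgrid[:384,:512]; z=c["range_z"]
    p=np.stack([(u-K[0,2])/K[0,0]*z,-(v-K[1,2])/K[1,1]*z,-z],-1)
    return R.from_rotvec(c["orientation"]).apply(p.reshape(-1,3)).reshape(384,512,3)+c["origin"]
def proj(c,P):
    q=R.from_rotvec(c["orientation"]).inv().apply(np.array(P)-c["origin"]); K=c["camera_matrix"]
    return K[0,0]*q[...,0]/-q[...,2]+K[0,2], K[1,1]*-q[...,1]/-q[...,2]+K[1,2]
E
python3 - <<'E'
from h import *
t=camera("top"); s=camera("scene")
a=cv2.resize(t["img"][145:225,215:340],None,fx=5,fy=5,interpolation=cv2.INTER_CUBIC)
b=cv2.resize(s["img"][170:255,190:290],None,fx=6,fy=6,interpolation=cv2.INTER_CUBIC)
cv2.imwrite("pics/b_top.png",a);cv2.imwrite("pics/b_scene.png",b)
for n,c in (("top",t),("scene",s)):
    P=cloud(c); I=cv2.cvtColor(c["img"],cv2.COLOR_BGR2HSV)
    g=(I[...,0]>40)&(I[...,0]<85)&(I[...,1]>80)
    near=(P[...,0]>.35)&(P[...,0]<.75)&(abs(P[...,1])<.3)&(P[...,2]<.15)&(c["range_z"]>0)
    r=((I[...,0]<6)|(I[...,0]>172))&(I[...,1]>130)&near&(P[...,2]>.07)
    v,u=np.nonzero(r); print(n,"red",len(u)); 
    for p,q in zip(zip(u,v),P[r]): print(p,q.round(3),end=' ')
    top=g&near&(P[...,2]>.055)&(P[...,2]<.075)
    q=P[top]; print("\ngear",len(q),q.mean(0), cv2.minAreaRect(q[:,:2].astype(np.float32)))
    q=P[g&near]; print("all",len(q), cv2.minAreaRect(q[:,:2].astype(np.float32)))
    np.save(f"P_{n}.npy",P)
E
```

```text
top red 61
(np.int64(315), np.int64(173)) [ 0.584 -0.155  0.113] (np.int64(316), np.int64(173)) [ 0.583 -0.158  0.12 ] (np.int64(317), np.int64(173)) [ 0.583 -0.161  0.121] (np.int64(318), np.int64(173)) [ 0.584 -0.165  0.114] (np.int64(284), np.int64(174)) [ 0.589 -0.058  0.074] (np.int64(315), np.int64(174)) [ 0.581 -0.155  0.112] (np.int64(316), np.int64(174)) [ 0.58  -0.157  0.121] (np.int64(317), np.int64(174)) [ 0.58  -0.161  0.116] (np.int64(318), np.int64(174)) [ 0.58  -0.164  0.121] (np.int64(315), np.int64(175)) [ 0.578 -0.155  0.112] (np.int64(316), np.int64(175)) [ 0.577 -0.157  0.124] (np.int64(317), np.int64(175)) [ 0.576 -0.16   0.123] (np.int64(318), np.int64(175)) [ 0.577 -0.164  0.115] (np.int64(315), np.int64(176)) [ 0.575 -0.155  0.113] (np.int64(316), np.int64(176)) [ 0.574 -0.157  0.119] (np.int64(317), np.int64(176)) [ 0.574 -0.16   0.121] (np.int64(318), np.int64(176)) [ 0.574 -0.164  0.113] (np.int64(315), np.int64(177)) [ 0.571 -0.155  0.112] (np.int64(316), np.int64(177)) [ 0.57  -0.157  0.122] (np.int64(317), np.int64(177)) [ 0.571 -0.161  0.116] (np.int64
[... 4597 characters left out ...]
p.int64(224), np.int64(214)) [ 0.588 -0.163  0.12 ] (np.int64(225), np.int64(214)) [ 0.588 -0.159  0.117] (np.int64(221), np.int64(215)) [ 0.579 -0.168  0.113] (np.int64(222), np.int64(215)) [ 0.58  -0.164  0.111] (np.int64(223), np.int64(215)) [ 0.585 -0.164  0.115] (np.int64(224), np.int64(215)) [ 0.587 -0.162  0.115] (np.int64(225), np.int64(215)) [ 0.587 -0.158  0.111] (np.int64(224), np.int64(216)) [ 0.586 -0.162  0.11 ] 
gear 236 [ 0.59448622 -0.16517493  0.06300432] ((0.5805884003639221, -0.1591082513332367), (0.08451744168996811, 0.08820347487926483), 11.22930908203125)
all 499 ((0.5626941323280334, -0.03649778664112091), (0.10000410676002502, 0.3503878116607666), 11.961560249328613)
```

View pics/b_top.png

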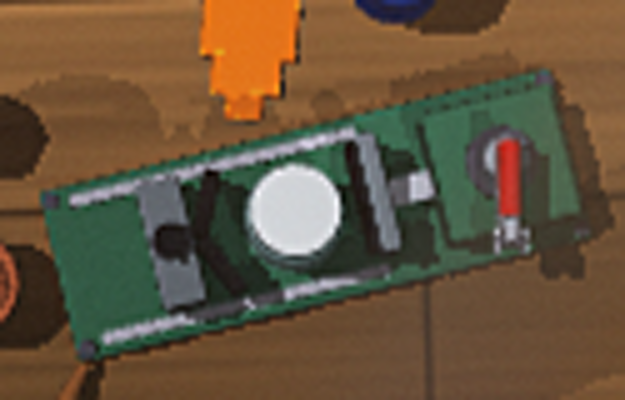

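View pics/b_scene.png

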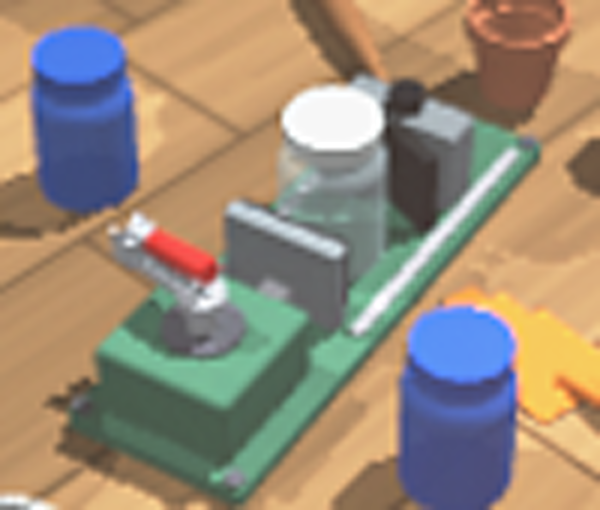

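The close crop confirms it. The clear jar with the white cap stands between the jaws, and the folded red grip points from its hinge (top px ~317,192) inward over the hub (~315,177). I'll get the constants and the geometry next.

```bash
python3 - <<'E'
import cell
print([ (n,getattr(cell,n)) for n in dir(cell) if not n.startswith('_') and not callable(getattr(cell,n)) and n not in('np','cv2')])
from h import *
t=camera("top"); s=camera("scene")
# base corners in top at z=.015
for u,v in ((224,184),(324,160),(333.5,191.5),(232,215.5)): print(onz(t,u,v,.015).round(4))
# gearbox top from scene cloud
I=cv2.cvtColor(s["img"],cv2.COLOR_BGR2HSV);P=cloud(s)
m=(I[...,0]>40)&(I[...,0]<85)&(I[...,1]>60)&(P[...,2]>.060)&(P[...,2]<.070)&(P[...,1]<-.09)&(P[...,1]>-.25)&(P[...,0]>.5)&(P[...,0]<.66)
print(m.sum(), cv2.minAreaRect(P[m][:,:2].astype(np.float32)))
I=cv2.cvtColor(t["img"],cv2.COLOR_BGR2HSV);P=cloud(t)
m=((I[...,0]<6)|(I[...,0]>172))&(I[...,1]>130)&(P[...,2]>.1)
q=P[m]; vx=cv2.fitLine(q.astype(np.float32),cv2.DIST_L2,0,.01,.01).ravel(); print(vx, q[:,0].min(),q[:,0].max())
A=state(); M=R.from_rotvec(A["eef_rot"]).as_matrix(); print(M.round(3))
E
```

```text
[('tcp_to_grasp', 0.0187)]
[0.5673 0.1446 0.015 ]
[ 0.6395 -0.1983  0.015 ]
[ 0.5309 -0.226   0.015 ]
[0.4595 0.1199 0.015 ]
285 ((0.5816391110420227, -0.16173571348190308), (0.0871942937374115, 0.08949517458677292), 12.533127784729004)
[-0.21711662  0.16064206  0.9628367   0.54451907 -0.14900438  0.15156884] 0.12485834773013776 0.5849420984581924
[[ 0.298 -0.955 -0.   ]
 [-0.955 -0.298  0.   ]
 [-0.    -0.    -1.   ]]
```

>>> {"op": "move_arm", "data": {
  "targets": "0 0 -50 0 0 0; -105 -240 -50 0 0 -1.4; -208 -478 -50 0 0 -2.837; -208 -478 -50 0 0 -2.837; -208 -478 -50 0 0 -2.837; -208 -478 -50 0 0 -2.837; -208 -478 -50 0 0 -2.837; -208 -478 -50 0 0 -2.837; -208 -478 -50 0 0 -2.837; -208 -478 -50 0 0 -2.837; -208 -478 -50 0 0 -2.837; -208 -478 -50 0 0 -2.837; -208 -478 -50 0 0 -2.837; -208 -478 -50 0 0 -2.837; -208 -478 -50 0 0 -2.837; -208 -478 -50 0 0 -2.837; -208 -478 -50 0 0 -2.837; -208 -478 -50 0 0 -2.837",
  "claw": 40
}}

```text
time_s: 2.6
tool_pos: [0.5507, -0.1599, 0.2516]
eef_rot: [-2.227, -2.215, -0.0]
contact_force: [0.1, -0.5, -0.1]
opening: 0.466
```

```bash
python3 - <<'E'
from h import *
s=state(); print(s["time_s"],s["tool_pos"],s["joint_pos"],s["contact_force"],s["opening"]); print(R.from_rotvec(s["eef_rot"]).as_matrix().round(3))
w=camera("wrist"); print(w["origin"]); cv2.imwrite("pics/c_w.png",w["img"]); np.save("w.npy",w,allow_pickle=True)
E
```

```text
2.6 [ 0.55072187 -0.1599389   0.25157599] [-2.82829045e-01  3.14106523e-01  2.19048575e-01  1.47607607e+00
  3.19071422e-04 -2.77623361e-01] [ 0.12950463 -0.45092261 -0.11444881] 0.46578325223039946
[[ 0.005  1.    -0.   ]
 [ 1.    -0.005  0.   ]
 [ 0.    -0.    -1.   ]]
[ 0.48430527 -0.15887502  0.42417597]
```

View pics/c_w.png

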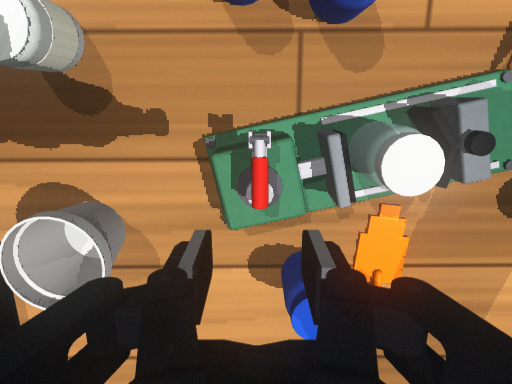

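The wrist view is clear. The hinge is at (260,138), the red sleeve runs (260,158)→(260,208), the hub ring is centred near (260,186), and the gearbox is at (215–305, 140–228). I'll measure these.

```bash
python3 - <<'E'
from h import *
w=np.load("w.npy",allow_pickle=True).item()
cv2.imwrite("pics/d_crop.png",cv2.resize(w["img"][115:240,195:320],None,fx=4.8,fy=4.8,interpolation=cv2.INTER_CUBIC))
P=cloud(w); I=cv2.cvtColor(w["img"],cv2.COLOR_BGR2HSV)
m=((I[...,0]<6)|(I[...,0]>172))&(I[...,1]>130)&(P[...,2]>.1)&(P[...,0]<.65)
m[:, :220]=0;m[:,300:]=0
v,u=np.nonzero(m);print(u.min(),u.max(),v.min(),v.max())
for r in range(v.min(),v.max()+1,4):
    uu=u[v==r]; q=P[r,uu]; print(r,uu.min(),uu.max(),q[:,0].mean().round(4),q[:,1].mean().round(4),q[:,2].max().round(4), P[r,260].round(4))
# hinge parts
for r in range(128,160,3): print(r,[P[r,c].round(3).tolist() for c in (250,256,260,264,270)])
g=(I[...,0]>40)&(I[...,0]<85)&(I[...,1]>60)&(abs(P[...,2]-.065)<.004)&(P[...,1]<-.09)&(P[...,1]>-.25)
rr=cv2.minAreaRect(P[g][:,:2].astype(np.float32)); print(g.sum(),rr)
gg=(I[...,0]>40)&(I[...,0]<85)&(I[...,1]>60)&(P[...,2]<.1)&(P[...,1]>-.25)&(P[...,1]<.1)&(P[...,0]<.7)
print(P[g][:,2].mean())
E
```

```text
251 273 157 368
157 253 265 0.5398 -0.1552 0.1115 [ 0.4843 -0.1589  0.4242]
161 251 267 0.5429 -0.1568 0.1162 [ 0.5426 -0.1559  0.1156]
165 251 267 0.5465 -0.1568 0.1169 [ 0.5463 -0.1559  0.1155]
169 251 267 0.5502 -0.1568 0.117 [ 0.5498 -0.1559  0.1164]
173 251 267 0.5538 -0.1568 0.1174 [ 0.5533 -0.1559  0.1174]
177 251 267 0.5575 -0.1568 0.1178 [ 0.5572 -0.1559  0.1169]
181 252 267 0.5611 -0.1564 0.1187 [ 0.5606 -0.1559  0.1187]
185 252 267 0.5647 -0.1564 0.1191 [ 0.5643 -0.1559  0.1188]
189 252 267 0.5685 -0.1564 0.1199 [ 0.568  -0.1559  0.1193]
193 252 267 0.5723 -0.1564 0.12 [ 0.5716 -0.1559  0.12  ]
197 252 267 0.5759 -0.1564 0.1211 [ 0.5754 -0.1559  0.1201]
201 252 267 0.5798 -0.1564 0.1204 [ 0.5792 -0.156   0.1204]
205 252 267 0.5772 -0.157 0.4242 [ 0.5827 -0.156   0.1215]Traceback (most recent call last):
  File "<stdin>", line 9, in <module>
    return umr_minimum(a, axis, None, out, keepdims, initial, where)
ValueError: zero-size array to reduction operation minimum which has no identity
```

View pics/d_crop.png

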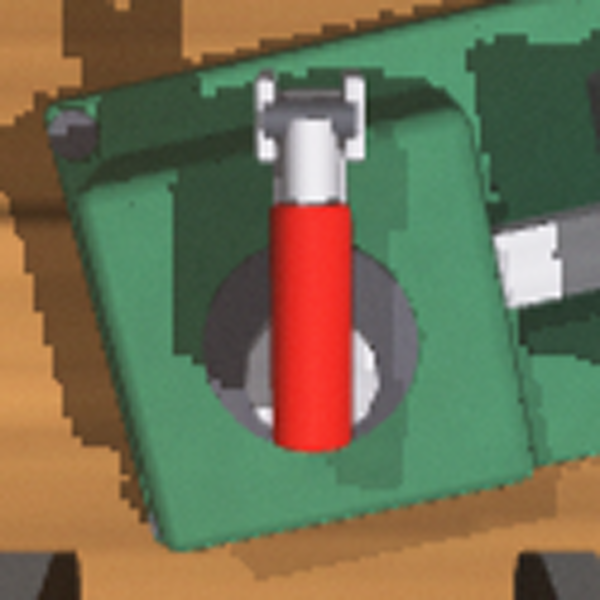

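```bash
python3 - <<'E'
from h import *
w=np.load("w.npy",allow_pickle=True).item(); P=cloud(w)
print("hinge",onz(w,259.8,139,.105)); 
for z in (.065,.07): print("ring",onz(w,260,186.3,z))
for z in (.085,.095): print("hub",onz(w,260.2,193.1,z))
f=.13
print("sleeve ends", onz(w,259.3,157.3,.1135),onz(w,259.8,208.5,.121))
print([P[139,c].round(3).tolist() for c in (252,256,260,264,268)],[P[r,260].round(3).tolist() for r in(137,139,142,148,152)])
for c in [(215,190),(290,200),(235,170)]: print(P[c[1],c[0]])
E
```

```text
hinge [ 0.52390822 -0.15591865  0.105     ]
ring [ 0.57987144 -0.15539842  0.065     ]
ring [ 0.57854109 -0.15544682  0.07      ]
hub [ 0.58177336 -0.15539503  0.085     ]
hub [ 0.57889969 -0.15549763  0.095     ]
sleeve ends [ 0.53953457 -0.15647617  0.1135    ] [ 0.58630981 -0.1561508   0.121     ]
[[0.523, -0.163, 0.11], [0.523, -0.159, 0.109], [0.523, -0.156, 0.109], [0.523, -0.152, 0.11], [0.523, -0.148, 0.109]] [[0.522, -0.156, 0.109], [0.523, -0.156, 0.109], [0.526, -0.156, 0.111], [0.531, -0.156, 0.112], [0.535, -0.156, 0.113]]
[ 0.60153821 -0.21225882  0.00110735]
[ 0.59535961 -0.12267011  0.06543186]
[ 0.56173303 -0.18205035  0.06515297]
```

>>> {"op": "move_arm", "data": {
  "targets": "3.5 20.7 40 0 0 0; 3.5 20.7 80 0 0 0; 3.5 20.7 110 0 0 0; 3.5 20.7 130 0 0 0; 3.5 20.7 142 0 0 0; 3.5 20.7 149 0 0 0; 3.5 20.7 151.6 0 0 0; 3.5 20.7 151.6 0 0 0; 3.5 20.7 151.6 0 0 0",
  "claw": 40,
  "force": 20
}}

```text
time_s: 3.78
tool_pos: [0.5718, -0.1566, 0.1006]
eef_rot: [2.227, 2.215, 0.001]
contact_force: [-0.8, -0.2, 0.1]
opening: 0.467
```

```bash
python3 - <<'E'
from h import *
s=state(); print(s["time_s"],s["tool_pos"],s["contact_force"],s["torque"],s["opening"])
w=camera("wrist"); cv2.imwrite("pics/e_w.png",w["img"]); t=camera("scene"); cv2.imwrite("pics/e_s.png",cv2.resize(t["img"][150:265,170:290],None,fx=5,fy=5,interpolation=cv2.INTER_CUBIC))
E
```

```text
3.775 [ 0.57179017 -0.15658511  0.10060251] [-0.77096863 -0.19219052  0.08761569] [ 0.03391997  0.03626473 -0.02396413] 0.4670352045625694
```

View pics/e_w.png

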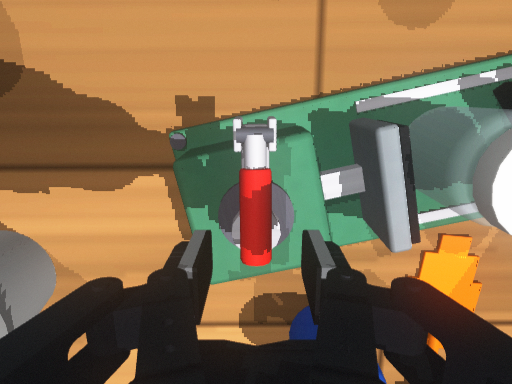

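View pics/e_s.png

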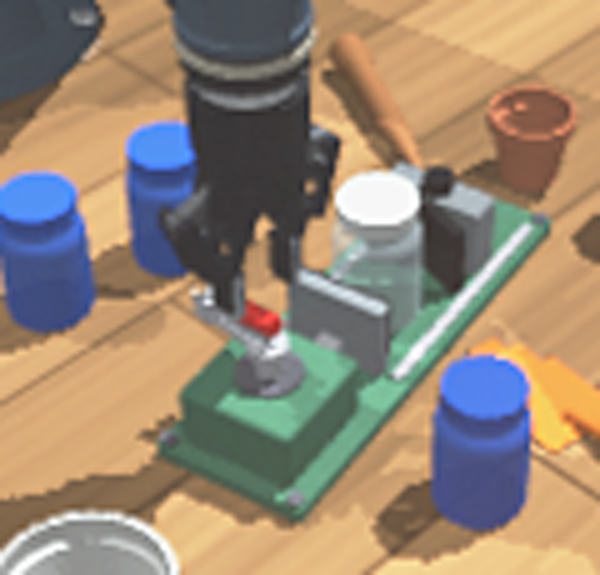

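The fingers straddle the red sleeve and are centred on it: finger gap at cols 208–305, grip at col 256. Closing.

>>> {"op": "move_arm", "data": {
  "targets": "0 0 0 0 0 0; 0 0 0 0 0 0; 0 0 0 0 0 0; 0 0 0 0 0 0; 0 0 0 0 0 0; 0 0 0 0 0 0",
  "claw": 0,
  "force": 25
}}

```text
time_s: 4.62
tool_pos: [0.5717, -0.1565, 0.1004]
eef_rot: [2.227, 2.216, 0.001]
contact_force: [0.0, -0.8, -0.6]
opening: -0.001
```

```bash
python3 - <<'E'
from h import *
s=state(); print(s["time_s"],s["tool_pos"],s["contact_force"],s["torque"],s["opening"],s["opening"]*85.4)
w=camera("wrist"); cv2.imwrite("pics/f_w.png",w["img"]);
h=np.array([.5238,0,.105]); p0=np.array([.5714,0,.105+.048*.13]);r=.048
# tool rows: tool y = dx, z = -dz
for a in np.linspace(.13,1.60,17): print("0 %.1f %.1f 0 0 0;"%((r*(np.cos(a)-np.cos(.13)))*1e3, -(r*(np.sin(a)-np.sin(.13)))*1e3),end=' ')
E
```

```text
4.625 [ 0.57168222 -0.15654374  0.1004131 ] [ 0.03875503 -0.80213877 -0.56020556] [-0.00281697 -0.02979773  0.00596913] -0.001157831695564642 -0.09887882680122043
0 0.0 -0.0 0 0 0; 0 -0.8 -4.3 0 0 0; 0 -1.9 -8.6 0 0 0; 0 -3.5 -12.7 0 0 0; 0 -5.4 -16.7 0 0 0; 0 -7.7 -20.5 0 0 0; 0 -10.3 -24.0 0 0 0; 0 -13.2 -27.3 0 0 0; 0 -16.5 -30.3 0 0 0; 0 -19.9 -33.0 0 0 0; 0 -23.7 -35.4 0 0 0; 0 -27.6 -37.4 0 0 0; 0 -31.7 -39.1 0 0 0; 0 -35.9 -40.3 0 0 0; 0 -40.2 -41.2 0 0 0; 0 -44.6 -41.7 0 0 0; 0 -49.0 -41.8 0 0 0;
```

View pics/f_w.png

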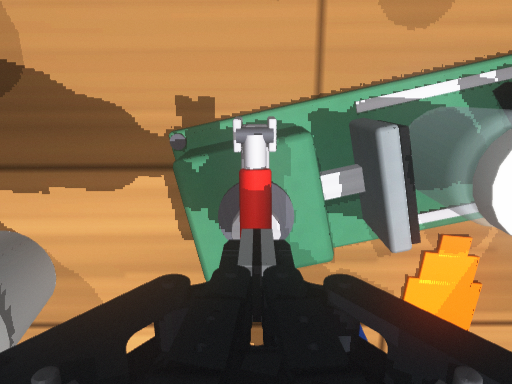

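```bash
python3 - <<'E'
from h import *
w=camera("wrist");s=state();print(w["origin"],w["orientation"])
for p in ([.5717,-.1565,.1004],[.5717,-.1565,.1191],[.5714,-.1565,.111],[.5238,-.156,.105]): print(p,[round(float(x),1) for x in proj(w,np.array(p))])
P=cloud(w)
for r in range(150,300,6): print(r,P[r,257].round(4),P[r,248].round(4),P[r,266].round(4))
t=camera("scene");cv2.imwrite("pics/g_s.png",cv2.resize(t["img"][185:240,190:250],None,fx=10,fy=10,interpolation=cv2.INTER_CUBIC))
E
```

```text
[ 0.50512328 -0.15546219  0.27297169] [-0.21055509 -0.20938884  1.55685642]
[0.5717, -0.1565, 0.1004] [255.0, 223.4]
[0.5717, -0.1565, 0.1191] [254.9, 237.4]
[0.5714, -0.1565, 0.111] [254.9, 230.4]
[0.5238, -0.156, 0.105] [255.5, 134.3]
150 [ 0.5305 -0.1553  0.111 ] [ 0.5051 -0.1555  0.273 ] [ 0.5329 -0.1507  0.0961]
156 [ 0.5333 -0.1553  0.1118] [ 0.5334 -0.1596  0.1112] [ 0.5362 -0.1506  0.0952]
162 [ 0.5362 -0.1553  0.1117] [ 0.536  -0.1596  0.1124] [ 0.5395 -0.1506  0.0944]
168 [ 0.5388 -0.1554  0.1131] [ 0.5392 -0.1597  0.111 ] [ 0.5396 -0.151   0.1095]
174 [ 0.541  -0.1554  0.1161] [ 0.5413 -0.1596  0.115 ] [ 0.5419 -0.1511  0.1123]
180 [ 0.5439 -0.1554  0.1162] [ 0.544  -0.1596  0.1157] [ 0.5445 -0.1511  0.1138]
186 [ 0.5469 -0.1554  0.116 ] [ 0.5469 -0.1596  0.1158] [ 0.5474 -0.1511  0.114 ]
192 [ 0.5493 -0.1554  0.1178] [ 0.55   -0.1597  0.1153] [ 0.5503 -0.1511  0.1142]
198 [ 0.5528 -0.1554  0.1161] [ 0.5529 -0.1597  0.1156] [ 0.5532 -0.1511  0.1148]
204 [ 0.5554 -0.1554  0.1171] [ 0.5556 -0.1597  0.1164] [ 0.5559 -0.1511  0.1156]
210 [ 0.5583 -0.1554  0.1176] [ 0.5584 -0.1
[... 486 characters left out ...]
1 -0.1589  0.154 ] [ 0.5608 -0.1521  0.1525]
252 [ 0.5608 -0.1555  0.1576] [ 0.5609 -0.1588  0.1575] [ 0.5606 -0.1522  0.158 ]
258 [ 0.5605 -0.1555  0.1631] [ 0.5605 -0.1587  0.1631] [ 0.5606 -0.1523  0.1628]
264 [ 0.5609 -0.1555  0.1667] [ 0.5601 -0.1585  0.1682] [ 0.5606 -0.1525  0.1674]
270 [ 0.5627 -0.1555  0.1675] [ 0.5603 -0.1584  0.1719] [ 0.5595 -0.1526  0.1734]
276 [ 0.5649 -0.1555  0.1678] [ 0.5597 -0.1583  0.1768] [ 0.5596 -0.1527  0.177 ]
282 [ 0.5669 -0.1555  0.1681] [ 0.5595 -0.1582  0.1807] [ 0.5592 -0.1528  0.1812]
288 [ 0.5692 -0.1555  0.1681] [ 0.5609 -0.1582  0.1818] [ 0.5596 -0.1529  0.1839]
294 [ 0.5718 -0.1555  0.1678] [ 0.5631 -0.1582  0.1815] [ 0.5613 -0.1529  0.1844]
```

View pics/g_s.png

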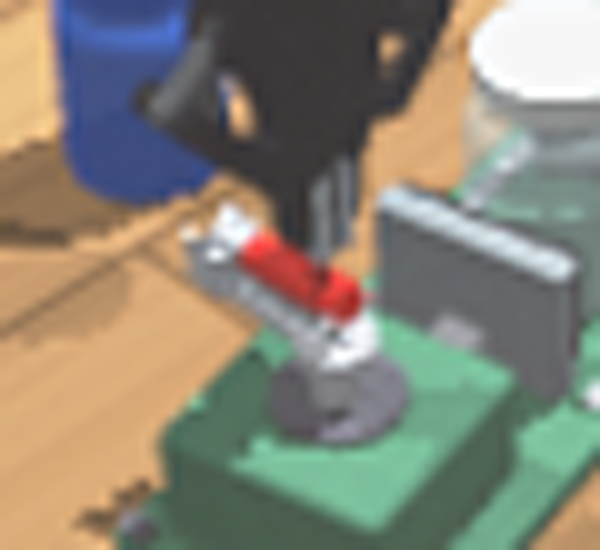

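```bash
python3 - <<'E'
from h import *
for n in ("scene","wrist"):
    c=camera(n); P=cloud(c); I=c["img"].astype(int)
    m=(c["range_z"]>0)&(abs(P[...,0]-.57)<.03)&(abs(P[...,1]+.156)<.03)&(P[...,2]>.118)&(P[...,2]<.2)&(I.max(-1)-I.min(-1)<45)
    q=P[m]; o=np.argsort(q[:,2])[:14]; print(n,m.sum()); 
    v,u=np.nonzero(m)
    for i in o: print(u[i],v[i],q[i].round(4),I[v[i],u[i]])
E
```

```text
scene 160
224 209 [ 0.5811 -0.1558  0.1331] [114 123 136]
222 210 [ 0.5813 -0.1648  0.1347] [126 124 126]
223 209 [ 0.5804 -0.1595  0.135 ] [ 98 100 104]
224 208 [ 0.5805 -0.1551  0.1366] [118 111 106]
225 206 [ 0.5772 -0.1475  0.1384] [105 114 128]
221 209 [ 0.5794 -0.1671  0.1392] [99 98 92]
222 209 [ 0.5818 -0.165   0.1394] [128 124 119]
218 208 [ 0.5691 -0.1707  0.1395] [58 58 75]
220 209 [ 0.5775 -0.1697  0.1398] [60 61 68]
223 208 [ 0.5809 -0.1597  0.1398] [93 91 90]
219 209 [ 0.5766 -0.1731  0.1414] [54 55 92]
224 207 [ 0.5818 -0.156   0.1423] [119 114 111]
221 208 [ 0.5787 -0.1663  0.1426] [94 93 91]
220 208 [ 0.5767 -0.1688  0.143 ] [54 53 56]
wrist 12794
243 229 [ 0.5611 -0.1615  0.1345] [ 89  90 102]
268 229 [ 0.5611 -0.1507  0.1346] [93 92 98]
247 229 [ 0.561  -0.1598  0.1348] [ 93  92 104]
245 229 [ 0.5609 -0.1606  0.1349] [ 92  92 103]
266 229 [ 0.561  -0.1516  0.135 ] [ 94  93 102]
248 229 [ 0.5609 -0.1593  0.135 ] [ 93  91 103]
255 229 [ 0.5609 -0.1563  0.1351] [33 36 53]
259 229 [ 0.5609 -0.1546  0.1351] [34 36 54]
252 229 [ 0.5609 -0.1576  0.1351] [ 92  92 103]
260 229 [ 0.5609 -0.1542  0.1352] [48 49 67]
250 229 [ 0.5608 -0.1585  0.1353] [ 94  93 105]
261 229 [ 0.5608 -0.1537  0.1353] [ 93  93 103]
264 229 [ 0.5608 -0.1525  0.1354] [ 95  94 103]
246 229 [ 0.5607 -0.1602  0.1355] [ 94  91 103]
```

Closing met nothing. Both cameras put the shut fingertips at z ≈ 0.134 m, while the reported TCP is z = 0.100, so the real tips sit about 33 mm above the reported TCP. I'll use the measured tips: open, go down 33 mm more, and look.

>>> {"op": "move_arm", "data": {
  "targets": "0 0 0 0 0 0; 0 0 0 0 0 0; 0 0 0 0 0 0; 0 0 6 0 0 0; 0 0 14 0 0 0; 0 0 22 0 0 0; 0 0 28 0 0 0; 0 0 32 0 0 0; 0 0 32 0 0 0; 0 0 32 0 0 0",
  "claw": 44
}}

```text
time_s: 6.12
tool_pos: [0.5718, -0.1566, 0.0686]
eef_rot: [2.227, 2.215, 0.001]
contact_force: [0.2, -0.5, 0.4]
opening: 0.518
```

```bash
python3 - <<'E'
from h import *
s=state(); print(s["time_s"],s["tool_pos"],s["contact_force"],s["torque"],s["opening"]*85.4)
w=camera("wrist"); cv2.imwrite("pics/h_w.png",w["img"]);
t=camera("scene");cv2.imwrite("pics/h_s.png",cv2.resize(t["img"][185:240,190:250],None,fx=10,fy=10,interpolation=cv2.INTER_CUBIC))
E
```

```text
6.125 [ 0.57182216 -0.15658033  0.06863878] [ 0.15689164 -0.54615096  0.40308642] [ 0.02727621  0.01546385 -0.0482783 ] 44.236482109398246
```

View pics/h_w.png

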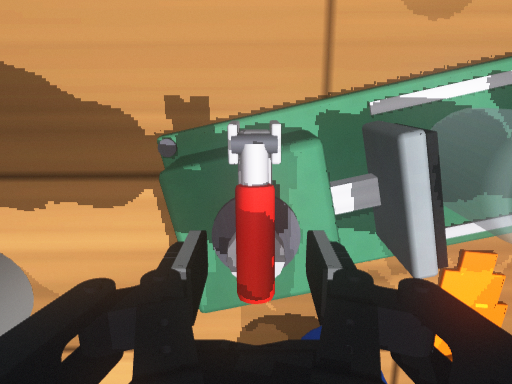

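View pics/h_s.png

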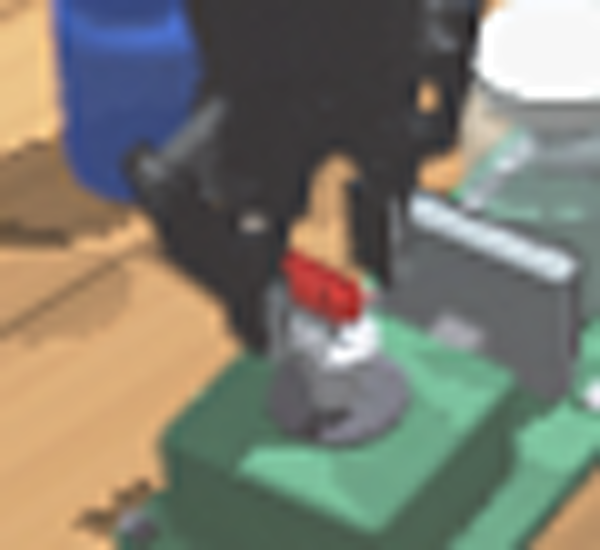

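The scene crop shows the fingers on both sides of the sleeve, with the tips down near the arm. Closing again.

>>> {"op": "move_arm", "data": {
  "targets": "0 0 0 0 0 0; 0 0 0 0 0 0; 0 0 0 0 0 0; 0 0 0 0 0 0; 0 0 0 0 0 0",
  "claw": 0,
  "force": 25
}}

```text
time_s: 6.85
tool_pos: [0.5721, -0.1569, 0.0689]
eef_rot: [2.226, 2.215, 0.001]
contact_force: [-0.4, -3.4, 2.2]
opening: 0.173
```

```bash
python3 - <<'E'
from h import *
s=state(); print(s["time_s"],s["tool_pos"],s["contact_force"],s["torque"],s["opening"]*85.4)
w=camera("wrist"); cv2.imwrite("pics/i_w.png",w["img"]);
P=cloud(w); m=(w["range_z"]>0)&(abs(P[...,0]-.571)<.014)&(abs(P[...,1]+.156)<.025)&(P[...,2]>.085)&(w["img"].astype(int).ptp(-1)<40 if hasattr(np.ndarray,'ptp') else np.ptp(w["img"].astype(int),axis=-1)<40)
q=P[m]; print(np.sort(q[:,2])[:10])
E
```

```text
6.85 [ 0.57207245 -0.1569137   0.06892475] [-0.37308724 -3.41929897  2.16343867] [-0.74972209  0.05114769  0.09932194] 14.813522523683497Traceback (most recent call last):
  File "<stdin>", line 4, in <module>
AttributeError: `ptp` was removed from the ndarray class in NumPy 2.0. Use np.ptp(arr, ...) instead.
```

View pics/i_w.png

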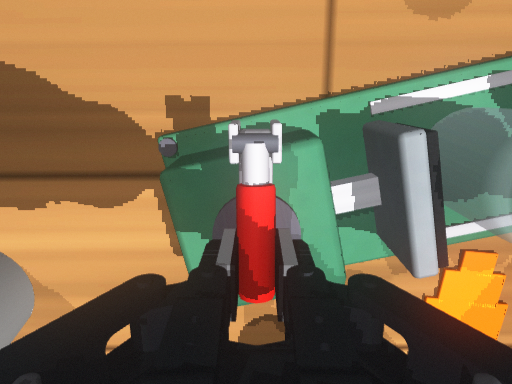

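The sleeve is held (opening ≈ 15 mm). I'll raise it along the hinge arc, first half.

>>> {"op": "move_arm", "data": {
  "targets": "0 -0.8 -4.3 0 0 0; 0 -1.9 -8.6 0 0 0; 0 -3.5 -12.7 0 0 0; 0 -5.4 -16.7 0 0 0; 0 -7.7 -20.5 0 0 0; 0 -10.3 -24 0 0 0; 0 -13.2 -27.3 0 0 0; 0 -16.5 -30.3 0 0 0"
}}

```text
time_s: 7.9
tool_pos: [0.5558, -0.1568, 0.0996]
eef_rot: [2.226, 2.214, 0.002]
contact_force: [2.2, -4.6, -8.4]
opening: 0.171
```

```bash
python3 - <<'E'
from h import *
s=state(); print(s["time_s"],s["tool_pos"],s["contact_force"],s["torque"],s["opening"]*85.4)
w=camera("wrist"); cv2.imwrite("pics/j_w.png",w["img"]);
t=camera("scene");cv2.imwrite("pics/j_s.png",cv2.resize(t["img"][185:240,190:250],None,fx=10,fy=10,interpolation=cv2.INTER_CUBIC))
E
```

```text
7.9 [ 0.55575757 -0.15684683  0.09960071] [ 2.18205105 -4.60701858 -8.4096234 ] [-0.97940743 -0.50744406  0.03457184] 14.631160191518834
```

View pics/j_w.png

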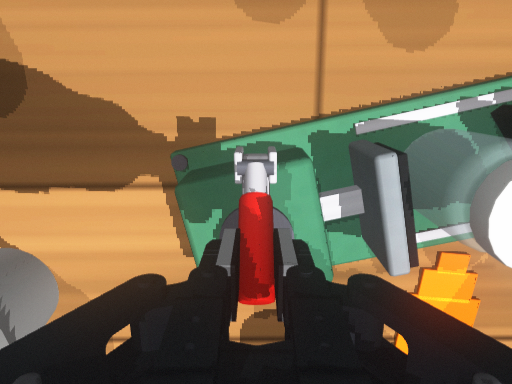

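View pics/j_s.png

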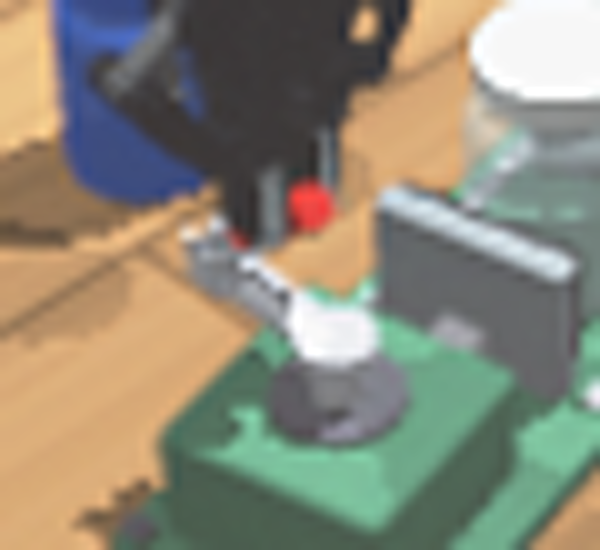

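The grip is about 45° up and still held; in the scene crop the red end is at (310,205), above the arm. Finishing the arc.

>>> {"op": "move_arm", "data": {
  "targets": "0 -3.4 -2.7 0 0 0; 0 -7.2 -5.1 0 0 0; 0 -11.1 -7.1 0 0 0; 0 -15.2 -8.8 0 0 0; 0 -19.4 -10 0 0 0; 0 -23.7 -10.9 0 0 0; 0 -28.1 -11.4 0 0 0; 0 -32.5 -11.5 0 0 0; 0 -34 -11.5 0 0 0; 0 -34 -11.5 0 0 0"
}}

```text
time_s: 9.25
tool_pos: [0.5235, -0.1569, 0.113]
eef_rot: [2.223, 2.211, 0.007]
contact_force: [5.2, -3.5, 0.2]
opening: 0.131
```

```bash
python3 - <<'E'
from h import *
s=state(); print(s["time_s"],s["tool_pos"],s["contact_force"],s["torque"],s["opening"]*85.4)
w=camera("wrist"); cv2.imwrite("pics/k_w.png",w["img"]);
t=camera("scene");cv2.imwrite("pics/k_s.png",cv2.resize(t["img"][185:240,190:250],None,fx=10,fy=10,interpolation=cv2.INTER_CUBIC))
E
```

```text
9.25 [ 0.52354313 -0.15688681  0.11300419] [ 5.2464996  -3.50296793  0.17560507] [-0.71041205 -1.14615336  0.0184525 ] 11.197830209219967
```

View pics/k_w.png

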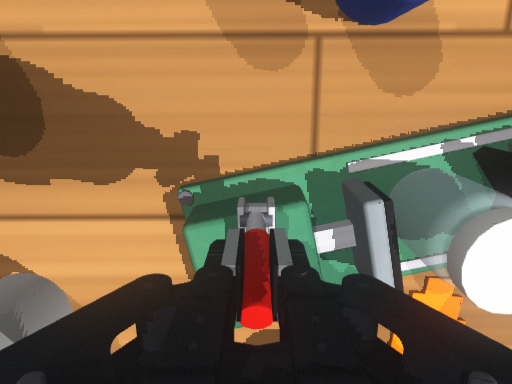

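View pics/k_s.png

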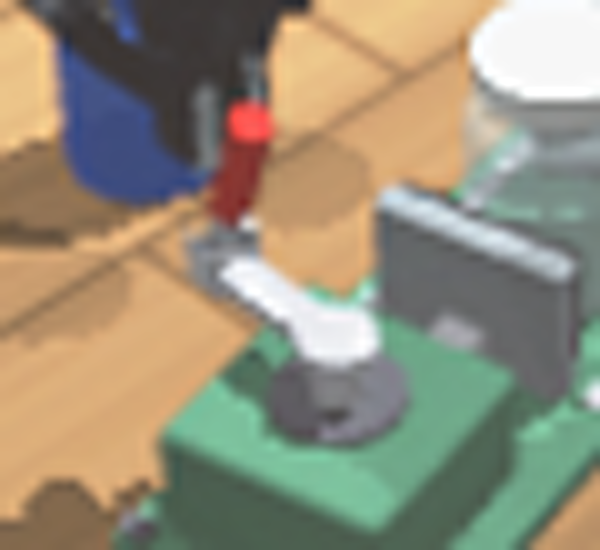

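The grip is not quite upright (~70–75°), and it's slipping toward the +x edge of the pads (opening 11 mm). I'll open, measure the grip axis, and regrasp.

>>> {"op": "move_arm", "data": {
  "targets": "0 0 0 0 0 0; 0 0 0 0 0 0; 0 0 0 0 0 0; 0 0 0 0 0 0",
  "claw": 44
}}

```text
time_s: 9.85
tool_pos: [0.5234, -0.1567, 0.1129]
eef_rot: [2.223, 2.212, 0.006]
contact_force: [-0.3, -0.1, -0.5]
opening: 0.518
```

```bash
cat >> h.py <<'E'
def red(c,x=(.4,.7),y=(-.3,0)):
    P=cloud(c); I=cv2.cvtColor(c["img"],cv2.COLOR_BGR2HSV)
    m=((I[...,0]<6)|(I[...,0]>172))&(I[...,1]>130)&(c["range_z"]>0)&(P[...,2]>.09)&(P[...,2]<.2)&(P[...,0]>x[0])&(P[...,0]<x[1])&(P[...,1]>y[0])&(P[...,1]<y[1])
    return m,P
def look(tag):
    s=state(); print(s["time_s"],"tcp",s["tool_pos"].round(4) if hasattr(s["tool_pos"],'round') else s["tool_pos"],"F",np.round(s["contact_force"],2),"T",np.round(s["torque"],2),"open",round(s["opening"]*85.4,1))
    w=camera("wrist"); cv2.imwrite(f"pics/{tag}_w.png",w["img"])
    t=camera("scene");cv2.imwrite(f"pics/{tag}_s.png",cv2.resize(t["img"][185:240,190:250],None,fx=10,fy=10,interpolation=cv2.INTER_CUBIC))
    return s,w,t
E
python3 - <<'E'
from h import *
s,w,t=look("l")
for c in (w,t):
    m,P=red(c); v,u=np.nonzero(m); print(len(u))
    for r in range(v.min(),v.max()+1,max(1,(v.max()-v.min())//12)):
        uu=u[v==r]; print(r,uu.min(),uu.max(),np.median(P[r,uu],0).round(4))
E
```

```text
9.85 tcp [ 0.5234 -0.1567  0.1129] F [-0.28 -0.11 -0.52] T [-0.01 -0.04  0.05] open 44.3
3240
229 254 258 [ 0.5219 -0.1561  0.1244]
237 242 269 [ 0.5243 -0.1564  0.129 ]
245 240 270 [ 0.526  -0.1566  0.1343]
253 240 270 [ 0.5278 -0.1566  0.1392]
261 239 271 [ 0.5293 -0.1565  0.1443]
269 239 272 [ 0.5306 -0.1563  0.1492]
277 238 272 [ 0.5323 -0.1565  0.153 ]
285 238 272 [ 0.5334 -0.1565  0.1576]
293 238 273 [ 0.5349 -0.1563  0.1613]
301 237 273 [ 0.5357 -0.1565  0.1655]
309 237 274 [ 0.5379 -0.1563  0.1677]
317 237 274 [ 0.5422 -0.1565  0.1668]
325 242 269 [ 0.547  -0.1563  0.1654]
46
195 215 216 [ 0.5218 -0.1382  0.1475]
196 213 217 [ 0.5382 -0.1545  0.1637]
197 213 216 [ 0.5424 -0.1607  0.1632]
198 213 216 [ 0.5457 -0.1641  0.1633]
199 213 216 [ 0.5472 -0.1646  0.1609]
200 212 216 [ 0.5467 -0.1662  0.1557]
201 212 215 [ 0.5431 -0.166   0.1504]
202 212 215 [ 0.5421 -0.1658  0.1443]
203 211 215 [ 0.5408 -0.1668  0.1407]
204 212 214 [ 0.5397 -0.1663  0.136 ]
205 211 214 [ 0.5348 -0.1646  0.1284]
206 212 213 [ 0.5348 -0.165   0.1235]
```

View pics/l_w.png

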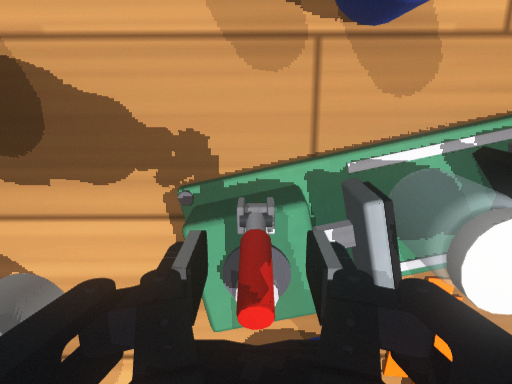

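View pics/l_s.png

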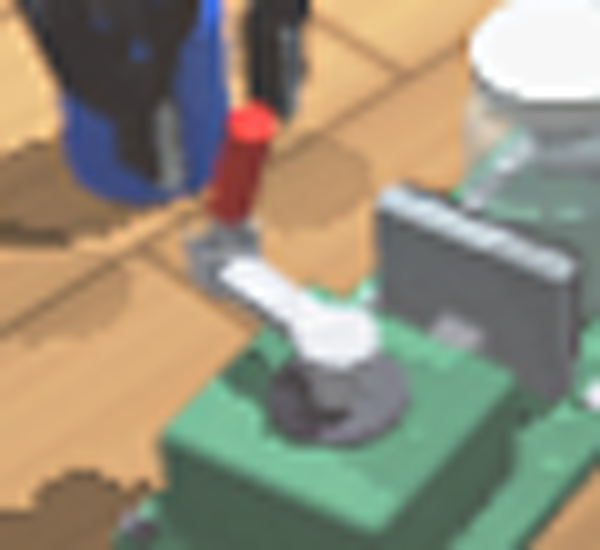

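The grip axis measures 71.5° up, with the hinge at x = 0.524 as before. I'll clear the sleeve toward +x with the fingers open, close them behind it, and push it outward onto its stop.

>>> {"op": "move_arm", "data": {
  "targets": "0 15 0 0 0 0; 0 35 0 0 0 0; 0 52 0 0 0 0; 0 52 0 0 0 0; 0 52 0 0 0 0",
  "claw": 44
}}

```text
time_s: 10.58
tool_pos: [0.5751, -0.1569, 0.1129]
eef_rot: [2.223, 2.212, 0.006]
contact_force: [-0.0, -0.2, 0.9]
opening: 0.522
```

>>> {"op": "move_arm", "data": {
  "targets": "0 0 0 0 0 0; 0 0 0 0 0 0; 0 0 0 0 0 0; 0 0 0 0 0 0; 0 0 6 0 0 0; 0 0 12 0 0 0; 0 0 12 0 0 0; 0 -6 12 0 0 0; 0 -12 12 0 0 0; 0 -18 12 0 0 0; 0 -23 12 0 0 0; 0 -27 12 0 0 0; 0 -30 12 0 0 0; 0 -30 12 0 0 0",
  "claw": 0
}}

```text
time_s: 12.32
tool_pos: [0.5448, -0.1568, 0.1007]
eef_rot: [2.224, 2.213, 0.005]
contact_force: [1.4, -0.5, 0.8]
opening: -0.003
```

```bash
python3 - <<'E'
from h import *
s,w,t=look("m")
for c in (w,):
    m,P=red(c); v,u=np.nonzero(m); print(len(u))
    for r in range(v.min(),v.max()+1,max(1,(v.max()-v.min())//12)):
        uu=u[v==r]; print(r,uu.min(),uu.max(),np.median(P[r,uu],0).round(4))
E
```

```text
12.325 tcp [ 0.5448 -0.1568  0.1007] F [ 1.42 -0.52  0.83] T [-0.03 -0.3   0.  ] open -0.2
3264
184 255 258 [ 0.5166 -0.1558  0.1248]
195 239 271 [ 0.5179 -0.1564  0.1375]
206 237 272 [ 0.5183 -0.1565  0.1507]
217 235 274 [ 0.5187 -0.1565  0.1613]
228 233 275 [ 0.5198 -0.1566  0.1687]
239 231 277 [ 0.5233 -0.1568  0.1694]
250 233 276 [ 0.5272 -0.1565  0.1694]
261 241 268 [ 0.5313 -0.1565  0.1692]Traceback (most recent call last):
  File "<stdin>", line 6, in <module>
    return umr_minimum(a, axis, None, out, keepdims, initial, where)
ValueError: zero-size array to reduction operation minimum which has no identity
```

View pics/m_w.png

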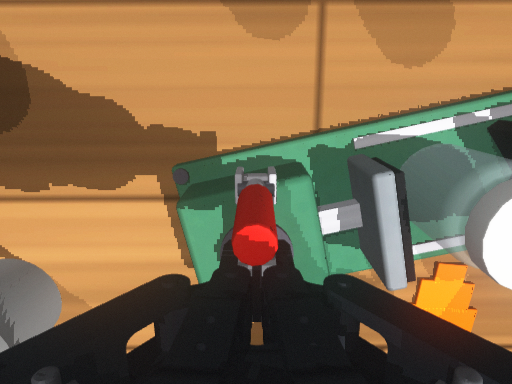

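View pics/m_s.png

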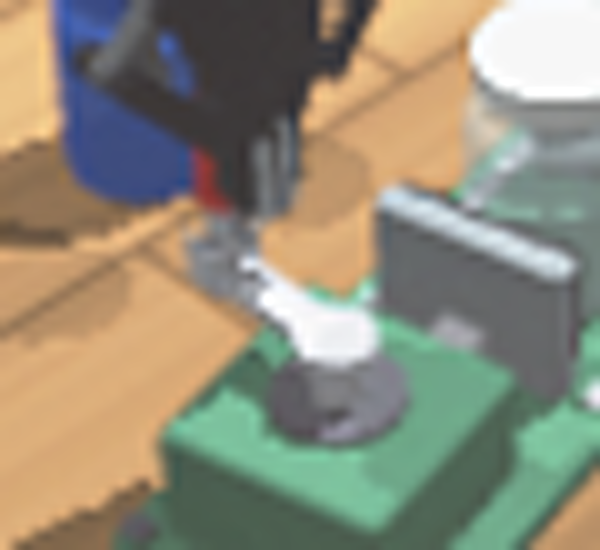

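86.7° now. I'll push a few mm more, gently, until the stop is felt.

>>> {"op": "move_arm", "data": {
  "targets": "0 -1 0 0 0 0; 0 -2 0 0 0 0; 0 -2.8 0 0 0 0; 0 -3.4 0 0 0 0; 0 -3.4 0 0 0 0"
}}

```text
time_s: 13.05
tool_pos: [0.5426, -0.1568, 0.1007]
eef_rot: [2.223, 2.212, 0.007]
contact_force: [7.9, 0.3, 0.8]
opening: 0.002
```

```bash
python3 - <<'E'
from h import *
s,w,t=look("n")
m,P=red(w); v,u=np.nonzero(m); print(len(u))
for r in range(v.min(),v.max()-3,8):
        uu=u[v==r]; print(r,uu.min(),uu.max(),np.median(P[r,uu],0).round(4))
E
```

```text
13.05 tcp [ 0.5426 -0.1568  0.1007] F [7.92 0.28 0.83] T [ 0.   -1.41  0.03] open 0.2
3070
187 256 257 [ 0.516  -0.1559  0.1238]
195 241 269 [ 0.5167 -0.1565  0.1339]
203 238 272 [ 0.5169 -0.1564  0.1445]
211 237 273 [ 0.5168 -0.1562  0.154 ]
219 235 274 [ 0.5168 -0.1565  0.1624]
227 234 275 [ 0.5171 -0.1565  0.1686]
235 232 276 [ 0.5197 -0.1566  0.1693]
243 231 278 [ 0.5225 -0.1565  0.1694]
251 233 276 [ 0.5253 -0.1565  0.1694]
259 238 272 [ 0.5283 -0.1563  0.1692]Traceback (most recent call last):
  File "<stdin>", line 5, in <module>
    return umr_minimum(a, axis, None, out, keepdims, initial, where)
ValueError: zero-size array to reduction operation minimum which has no identity
```

Force is 7.9 N and the sleeve face is vertical (x constant at 0.517 over its height), so it's at the stop. I'll press slightly more, back off, open, straddle and regrasp.

>>> {"op": "move_arm", "data": {
  "targets": "0 -1.8 0 0 0 0; 0 -1.8 0 0 0 0; 0 3 0 0 0 0; 0 8 0 0 0 0; 0 8 0 0 0 0"
}}

```text
time_s: 13.78
tool_pos: [0.5504, -0.1568, 0.1003]
eef_rot: [2.223, 2.213, 0.006]
contact_force: [-0.6, 0.4, 0.0]
opening: -0.0
```

>>> {"op": "move_arm", "data": {
  "targets": "0 0 0 0 0 0; 0 0 0 0 0 0; 0 0 0 0 0 0; 0 0 0 0 0 0",
  "claw": 40
}}

```text
time_s: 14.28
tool_pos: [0.5503, -0.1568, 0.1004]
eef_rot: [2.223, 2.213, 0.006]
contact_force: [0.9, -0.5, 0.1]
opening: 0.467
```

```bash
python3 - <<'E'
from h import *
s,w,t=look("o")
m,P=red(w); v,u=np.nonzero(m); print(len(u))
for r in np.unique(v)[::8]:
        uu=u[v==r]; print(r,uu.min(),uu.max(),np.median(P[r,uu],0).round(4))
E
```

```text
14.275 tcp [ 0.5503 -0.1568  0.1004] F [ 0.91 -0.51  0.08] T [ 0.07  0.   -0.02] open 39.9
2953
171 251 258 [ 0.5162 -0.1567  0.1245]
179 240 269 [ 0.5167 -0.1566  0.137 ]
187 238 272 [ 0.5167 -0.1563  0.1494]
195 236 273 [ 0.5168 -0.1564  0.1591]
203 234 275 [ 0.5169 -0.1564  0.1678]
211 232 276 [ 0.5192 -0.1566  0.1692]
219 231 277 [ 0.5218 -0.1566  0.1694]
227 232 277 [ 0.5245 -0.1564  0.1693]
235 236 274 [ 0.5273 -0.1563  0.1694]
243 246 263 [ 0.5304 -0.1565  0.1688]
295 433 444 [ 0.538  -0.1041  0.1873]
303 435 453 [ 0.538  -0.1053  0.1911]
311 438 461 [ 0.5382 -0.1053  0.1944]
```

View pics/o_w.png

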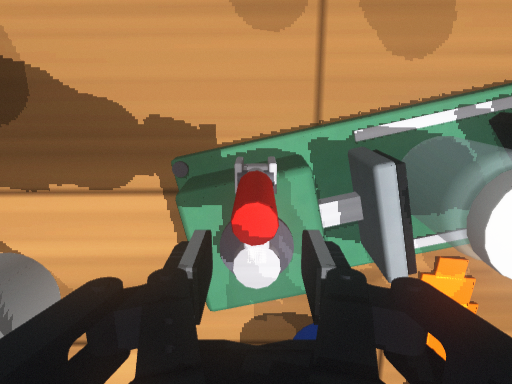

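View pics/o_s.png

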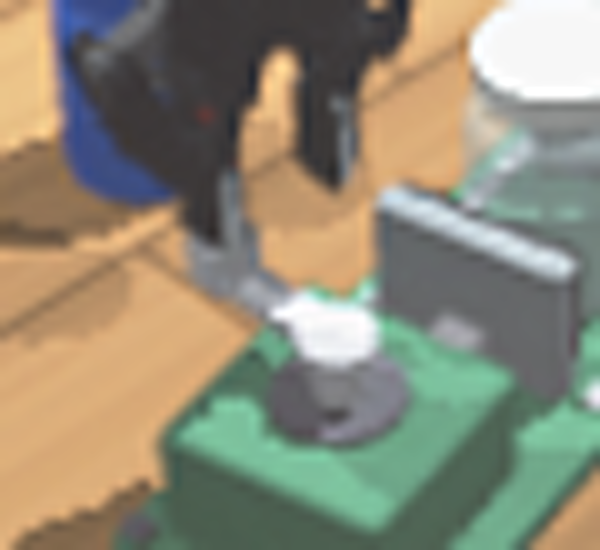

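The grip now stands upright (sleeve top centred at px (255,223), vertical face), and the hub is visible at (257,264). I'll measure the crank axis from it.

```bash
python3 - <<'E'
from h import *
w=camera("wrist");P=cloud(w)
g=w["img"].min(-1)
m=((g>150)&(P[...,2]>.07)&(P[...,2]<.11)&(P[...,0]>.55)&(P[...,0]<.61)&(abs(P[...,1]+.156)<.03)).astype(np.uint8)
cn,_=cv2.findContours(m,cv2.RETR_EXTERNAL,cv2.CHAIN_APPROX_NONE); c=max(cn,key=cv2.contourArea)
(u,v),r=cv2.minEnclosingCircle(c); x,y,ww,hh=cv2.boundingRect(c); print((u,v),r,(x,y,ww,hh))
q=P[m>0]; print(q[:,2].mean(), q[:,0].min(),q[:,0].max(),q[:,1].min(),q[:,1].max())
# hub via widths
b=onz(w,x+ww-.5,v,.095);a=onz(w,x-.5,v,.095); print(a,b, onz(w,u,y+hh-.5,.095))
m,P=red(w);mm=m&(P[...,2]>.1685);mm[290:]=0; q=P[mm]; print("cap",q.mean(0),q[:,0].min(),q[:,0].max(),q[:,1].min(),q[:,1].max())
(cu,cv_),cr=cv2.minEnclosingCircle(np.argwhere(mm)[:,::-1].astype(np.float32)); print(cu,cv_,cr,onz(w,cu,cv_,.169))
E
```

```text
(256.47674560546875, 263.2441711425781) 25.05184555053711 (233, 241, 48, 48)
0.09545677304499646 0.5631869581665214 0.5923042116063565 -0.16961533283055039 -0.14248799565744655
[ 0.57677593 -0.16974638  0.095     ] [ 0.57685521 -0.14233409  0.095     ] [ 0.59312219 -0.15610878  0.095     ]
cap [ 0.52332282 -0.15632775  0.1694068 ] 0.5156431742069637 0.5380011110652806 -0.1640191679407686 -0.1047646951947708
332.5 254.0 107.36512756347656 [ 0.53433388 -0.13071829  0.169     ]
```

>>> {"op": "move_arm", "data": {
  "targets": "0.3 -10 0 0 0 0; 0.3 -20 0 0 0 0; 0.3 -26 0 0 0 0; 0.3 -26 0 0 0 0; 0.3 -26 0 0 0 0"
}}

```text
time_s: 15.05
tool_pos: [0.5246, -0.1565, 0.1004]
eef_rot: [2.223, 2.212, 0.007]
contact_force: [-0.4, -0.3, -0.5]
opening: 0.473
```

>>> {"op": "move_arm", "data": {
  "targets": "0 0 0 0 0 0; 0 0 0 0 0 0; 0 0 0 0 0 0; 0 0 0 0 0 0; 0 0 0 0 0 0",
  "claw": 0,
  "force": 35
}}

```text
time_s: 15.68
tool_pos: [0.5248, -0.1566, 0.1005]
eef_rot: [2.223, 2.212, 0.007]
contact_force: [1.7, -1.1, 1.9]
opening: 0.178
```

```bash
cat >> h.py <<'E'
AX=np.array([.579,-.156])
def rows(dth_list, rad, ax=AX, z=.1005, follow=None, n=None):
    """from present pose: tool TCP at crank world angle phi; rows to phi - dth (clockwise), tool turns along"""
    s=state(); p=np.array(s["tool_pos"]); M=R.from_rotvec(s["eef_rot"])
    d=p[:2]-ax; phi=np.arctan2(d[1],d[0]); out=[]
    for k,dth in enumerate(dth_list):
        a=phi-dth; tgt=np.array([*(ax+rad*np.array([np.cos(a),np.sin(a)])),z])
        # tool x along tangent ccw/cw: for phi=pi tool x=+y => tool x angle = a - pi/2
        f=a if follow is None else follow(a)
        ang=f-np.pi/2
        X=np.array([np.cos(ang),np.sin(ang),0]);Z=np.array([0,0,-1.]);Y=np.cross(Z,X)
        Rt=R.from_matrix(np.stack([X,Y,Z],1))
        l=M.inv().apply(tgt-p)*1e3; rv=(M.inv()*Rt).as_rotvec()
        out.append("%.1f %.1f %.1f %.3f %.3f %.3f"%(*l,*rv))
    print("; ".join(out))
def pol(s,ax=AX):
    p=np.array(s["tool_pos"])[:2]-ax; r=np.hypot(*p); e=p/r; tcw=np.array([e[1],-e[0]]); F=np.array(s["contact_force"])[:2]
    print("phi %.3f rad %.4f  Frad(on tool) %.2f  Ftan_cw(on tool) %.2f"%(np.arctan2(p[1],p[0]),r,F@e,F@tcw), "Fz %.2f"%s["contact_force"][2],"j6 %.2f"%s["joint_pos"][5])
E
python3 - <<'E'
from h import *
s,w,t=look("p"); pol(s)
rows(np.array([.04,.1,.17,.24,.3,.3]),.0555)
E
```

```text
15.675 tcp [ 0.5248 -0.1566  0.1005] F [ 1.74 -1.14  1.86] T [-0.29 -0.2   0.07] open 15.2
phi -3.131 rad 0.0542  Frad(on tool) -1.73  Ftan_cw(on tool) -1.16 Fz 1.86 j6 -0.29
2.2 -1.3 -0.0 0.007 0.001 0.025; 5.5 -1.1 -0.0 0.007 0.001 0.085; 9.4 -0.7 -0.0 0.007 0.001 0.155; 13.2 0.1 -0.0 0.007 0.000 0.225; 16.4 0.9 -0.0 0.007 0.000 0.285; 16.4 0.9 -0.0 0.007 0.000 0.285
```

View pics/p_w.png

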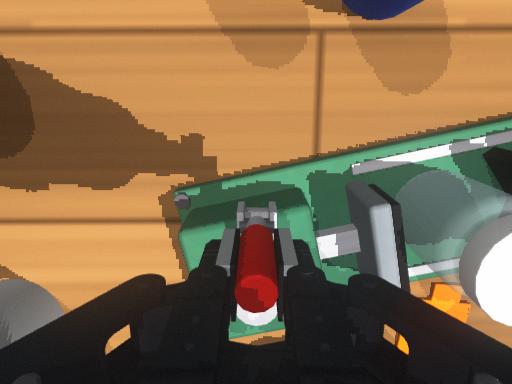

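The sleeve is centred between the pads and still upright. First short winding step.

>>> {"op": "move_arm", "data": {
  "targets": "2.2 -1.3 0 0 0 0.025; 5.5 -1.1 0 0 0 0.085; 9.4 -0.7 0 0 0 0.155; 13.2 0.1 0 0 0 0.225; 16.4 0.9 0 0 0 0.285; 16.4 0.9 0 0 0 0.285"
}}

```text
time_s: 16.52
tool_pos: [0.5272, -0.1407, 0.1005]
eef_rot: [2.515, 1.871, 0.009]
contact_force: [5.6, -3.4, -3.0]
opening: 0.178
```

```bash
python3 - <<'E'
from h import *
s,w,t=look("q"); pol(s)
m,P=red(w);m[300:]=0; mm=m&(P[...,2]>.165); print(P[mm].mean(0)); v,u=np.nonzero(m)
rows(np.array([.1,.2,.3,.4,.5,.6,.7,.7]),.0555)
E
```

```text
16.525 tcp [ 0.5272 -0.1407  0.1005] F [ 5.65 -3.43 -2.98] T [-0.9  -1.22 -0.01] open 15.2
phi 2.854 rad 0.0540  Frad(on tool) -6.39  Ftan_cw(on tool) -1.69 Fz -2.98 j6 0.03
[ 0.52310998 -0.13864478  0.16883614]
5.5 -1.2 0.0 0.010 -0.001 0.096; 11.0 -0.4 0.0 0.010 -0.001 0.196; 16.4 0.9 0.1 0.010 -0.002 0.296; 21.6 2.8 0.1 0.009 -0.002 0.396; 26.6 5.2 0.1 0.009 -0.003 0.496; 31.4 8.1 0.1 0.009 -0.003 0.596; 35.8 11.4 0.2 0.009 -0.004 0.696; 35.8 11.4 0.2 0.009 -0.004 0.696
```

View pics/q_w.png

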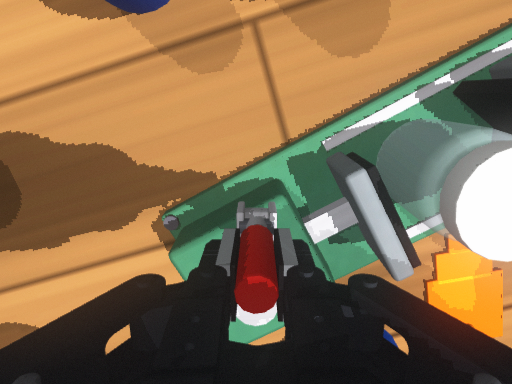

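Turning as planned. The outward bias is a bit high (6 N), so I'll trim the radius.

```bash
python3 - <<'E'
from h import *
rows(np.arange(1,10)*.1,.0547)
E
```

```text
5.5 -0.4 0.0 0.010 -0.001 0.096; 10.9 0.4 0.1 0.010 -0.001 0.196; 16.2 1.7 0.1 0.010 -0.002 0.296; 21.3 3.5 0.1 0.009 -0.002 0.396; 26.2 5.9 0.1 0.009 -0.003 0.496; 30.9 8.7 0.1 0.009 -0.003 0.596; 35.3 12.0 0.2 0.009 -0.004 0.696; 39.3 15.7 0.2 0.009 -0.004 0.796; 42.9 19.8 0.3 0.009 -0.005 0.896
```

>>> {"op": "move_arm", "data": {
  "targets": "5.5 -0.4 0 0 0 0.096; 10.9 0.4 0 0 0 0.196; 16.2 1.7 0 0 0 0.296; 21.3 3.5 0 0 0 0.396; 26.2 5.9 0 0 0 0.496; 30.9 8.7 0 0 0 0.596; 35.3 12 0 0 0 0.696; 39.3 15.7 0 0 0 0.796; 42.9 19.8 0 0 0 0.896"
}}

```text
time_s: 17.75
tool_pos: [0.558, -0.1068, 0.1005]
eef_rot: [3.079, 0.59, 0.011]
contact_force: [-0.4, -10.1, -0.7]
opening: 0.176
```

```bash
python3 - <<'E'
from h import *
s,w,t=look("r"); pol(s)
cv2.imwrite("pics/r_s2.png",cv2.resize(t["img"][170:255,190:290],None,fx=6,fy=6,interpolation=cv2.INTER_CUBIC))
rows(np.arange(1,9)*.1,.0547)
E
```

```text
17.75 tcp [ 0.558  -0.1068  0.1005] F [ -0.35 -10.06  -0.71] T [-2.11  0.34 -0.03] open 15.0
phi 1.975 rad 0.0535  Frad(on tool) -9.11  Ftan_cw(on tool) -4.28 Fz -0.71 j6 1.01
5.4 -1.1 -0.0 0.008 -0.007 0.086; 10.9 -0.3 0.0 0.007 -0.007 0.186; 16.2 0.9 0.1 0.007 -0.007 0.286; 21.3 2.7 0.1 0.007 -0.008 0.386; 26.3 5.1 0.2 0.006 -0.008 0.486; 31.0 7.8 0.2 0.006 -0.008 0.586; 35.4 11.1 0.3 0.006 -0.009 0.686; 39.4 14.8 0.3 0.005 -0.009 0.786
```

View pics/r_w.png

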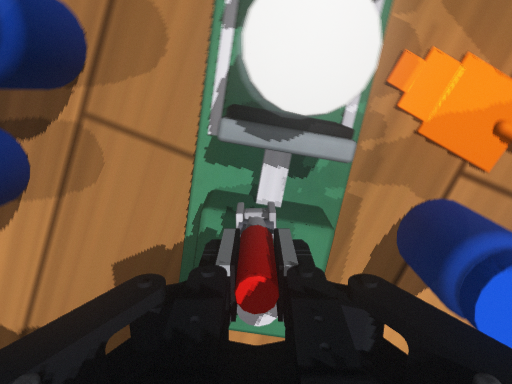

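View pics/r_s2.png

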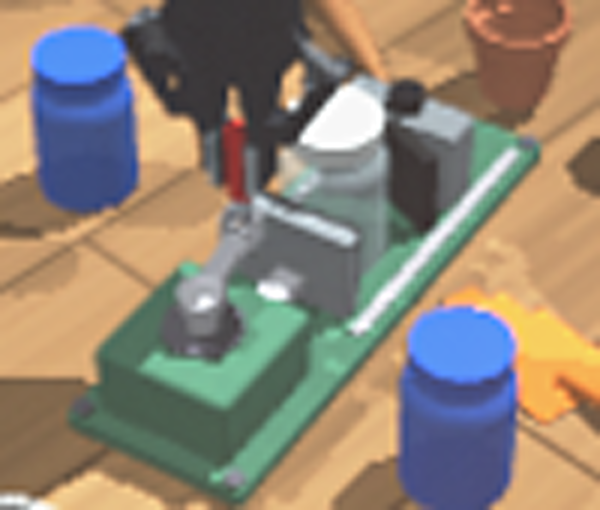

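The red grip is upright, the crank is turning and the jaw is advancing on the jar (scene crop: grip at (235,160), jaw right behind the jar). Shifting the axis estimate by −1 mm in y.

```bash
sed -i 's/^AX=.*/AX=np.array([.5790,-.1572])/' h.py; python3 - <<'E'
from h import *
s=state(); pol(s,AX)
rows(np.arange(1,9)*.1,.0545)
E
```

```text
phi 1.956 rad 0.0545  Frad(on tool) -8.96  Ftan_cw(on tool) -1.75 Fz -0.61 j6 1.00
5.4 0.3 0.0 0.008 -0.007 0.095; 10.8 1.1 0.0 0.007 -0.007 0.195; 16.1 2.4 0.1 0.007 -0.007 0.295; 21.2 4.2 0.1 0.007 -0.008 0.395; 26.2 6.6 0.2 0.006 -0.008 0.495; 30.8 9.4 0.2 0.006 -0.008 0.595; 35.2 12.7 0.3 0.006 -0.009 0.695; 39.2 16.3 0.3 0.005 -0.009 0.795
```

>>> {"op": "move_arm", "data": {
  "targets": "5.4 0.3 0 0 0 0.095; 10.8 1.1 0 0 0 0.195; 16.1 2.4 0 0 0 0.295; 21.2 4.2 0 0 0 0.395; 23.7 5.3 0 0 0 0.445"
}}

```text
time_s: 18.48
tool_pos: [0.5811, -0.1029, 0.1004]
eef_rot: [3.134, -0.108, 0.01]
contact_force: [-4.9, -1.3, 4.8]
opening: 0.173
```

```bash
python3 - <<'E'
from h import *
s,w,t=look("s"); pol(s)
c=camera("top"); cv2.imwrite("pics/s_t.png",cv2.resize(c["img"][155:220,220:300],None,fx=9,fy=9,interpolation=cv2.INTER_CUBIC))
rows(np.array([.05,.1,.15,.2,.25,.25]),.0545)
E
```

```text
18.475 tcp [ 0.5811 -0.1029  0.1004] F [-4.88 -1.35  4.8 ] T [-0.47  1.07 -0.02] open 14.7
phi 1.533 rad 0.0544  Frad(on tool) -1.53  Ftan_cw(on tool) -4.82 Fz 4.80 j6 1.47
2.7 -0.1 -0.1 0.005 -0.007 0.028; 5.4 0.0 -0.0 0.005 -0.007 0.078; 8.2 0.3 -0.0 0.005 -0.007 0.128; 10.8 0.7 0.0 0.004 -0.008 0.178; 13.5 1.2 0.0 0.004 -0.008 0.228; 13.5 1.2 0.0 0.004 -0.008 0.228
```

View pics/s_w.png

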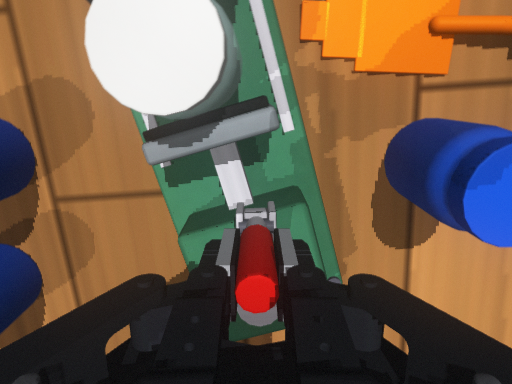

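View pics/s_t.png

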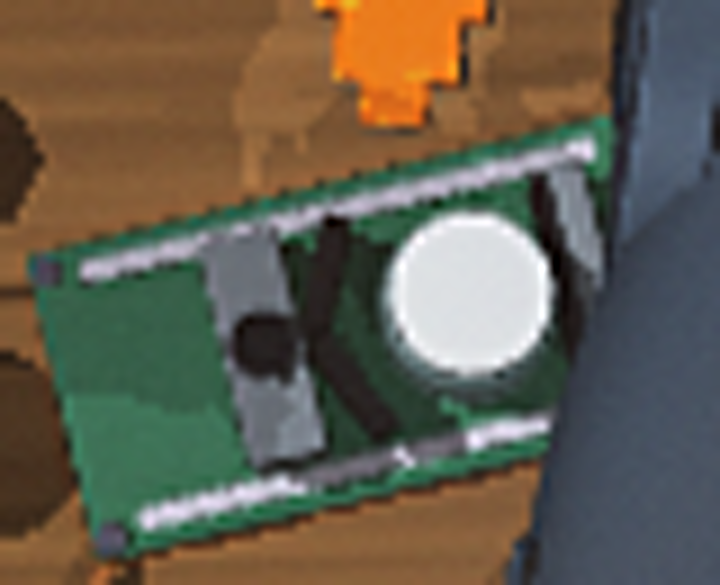

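In the top crop the jar cap is centred at (468,293) and the V vertex at (315,338), which is roughly 12–15 mm of gap, or ~1.2 rad. I'll take 0.7 rad at moderate speed, then short steps.

```bash
python3 - <<'E'
from h import *
rows(np.arange(1,9)*.0875,.0545)
E
```

```text
4.8 -0.0 -0.0 0.005 -0.007 0.065; 9.5 0.5 -0.0 0.004 -0.007 0.153; 14.2 1.4 0.0 0.004 -0.008 0.240; 18.8 2.7 0.1 0.004 -0.008 0.328; 23.2 4.5 0.1 0.003 -0.008 0.415; 27.5 6.6 0.2 0.003 -0.008 0.503; 31.5 9.1 0.2 0.003 -0.008 0.590; 35.4 11.9 0.2 0.002 -0.008 0.678
```

>>> {"op": "move_arm", "data": {
  "targets": "4.8 0 0 0 0 0.065; 9.5 0.5 0 0 0 0.153; 14.2 1.4 0 0 0 0.24; 18.8 2.7 0 0 0 0.328; 23.2 4.5 0 0 0 0.415; 27.5 6.6 0 0 0 0.503; 31.5 9.1 0 0 0 0.59; 35.4 11.9 0 0 0 0.678"
}}

```text
time_s: 19.62
tool_pos: [0.6148, -0.1163, 0.1005]
eef_rot: [2.925, -1.142, 0.009]
contact_force: [-4.6, 1.9, 3.9]
opening: 0.178
```

```bash
python3 - <<'E'
from h import *
s,w,t=look("u"); pol(s)
c=camera("top"); cv2.imwrite("pics/u_t.png",cv2.resize(c["img"][155:220,220:300],None,fx=9,fy=9,interpolation=cv2.INTER_CUBIC))
rows(np.array([.05,.1,.15,.2,.25]),.0545)
E
```

```text
19.625 tcp [ 0.6148 -0.1163  0.1005] F [-4.64  1.94  3.9 ] T [ 0.33  1.2  -0.02] open 15.2
phi 0.853 rad 0.0544  Frad(on tool) -1.59  Ftan_cw(on tool) -4.77 Fz 3.90 j6 2.13
2.7 -0.1 0.0 -0.001 -0.007 0.040; 5.4 0.1 0.1 -0.001 -0.007 0.090; 8.1 0.4 0.1 -0.001 -0.007 0.140; 10.8 0.9 0.1 -0.001 -0.007 0.190; 13.5 1.5 0.1 -0.001 -0.007 0.240
```

View pics/u_w.png

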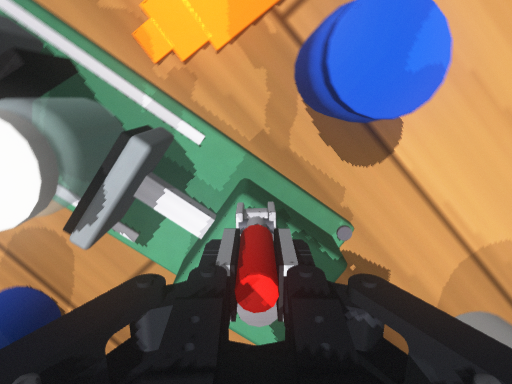

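View pics/u_t.png

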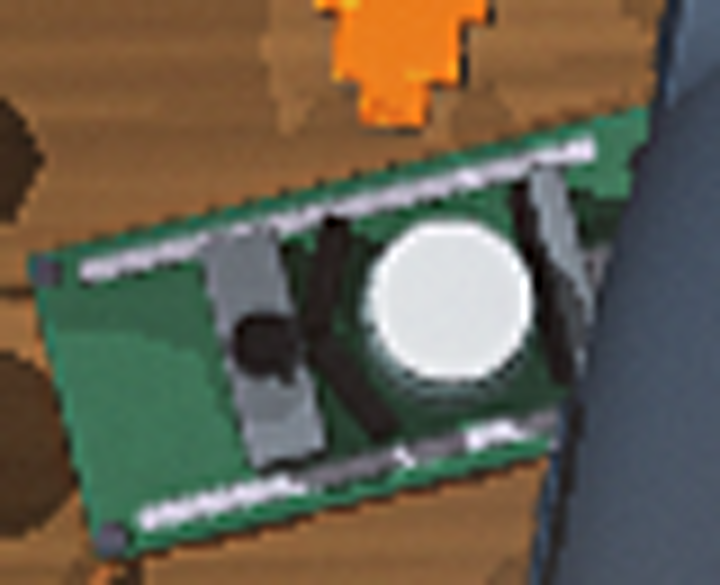

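Steady tangential friction ≈ 4.8 N, with no load yet. The gap is still roughly 7–9 mm, so 0.4 rad more.

```bash
python3 - <<'E'
from h import *
rows(np.arange(1,7)*.0667,.0545)
E
```

```text
3.6 -0.0 0.0 -0.001 -0.007 0.056; 7.3 0.3 0.1 -0.001 -0.007 0.123; 10.8 0.9 0.1 -0.001 -0.007 0.190; 14.4 1.7 0.1 -0.001 -0.007 0.256; 17.9 2.7 0.1 -0.002 -0.007 0.323; 21.3 4.0 0.2 -0.002 -0.007 0.390
```

>>> {"op": "move_arm", "data": {
  "targets": "3.6 0 0 0 0 0.056; 7.3 0.3 0 0 0 0.123; 10.8 0.9 0 0 0 0.19; 14.4 1.7 0 0 0 0.256; 17.9 2.7 0 0 0 0.323; 21.3 4 0 0 0 0.39"
}}

```text
time_s: 20.52
tool_pos: [0.6277, -0.1331, 0.1005]
eef_rot: [2.653, -1.682, 0.009]
contact_force: [-3.3, 3.3, 2.5]
opening: 0.173
```

```bash
python3 - <<'E'
from h import *
s,w,t=look("v"); pol(s)
c=camera("top"); cv2.imwrite("pics/v_t.png",cv2.resize(c["img"][155:220,220:300],None,fx=9,fy=9,interpolation=cv2.INTER_CUBIC))
rows(np.array([.05,.1,.15]),.0545)
E
```

```text
20.525 tcp [ 0.6277 -0.1331  0.1005] F [-3.26  3.34  2.46] T [ 0.72  0.92 -0.01] open 14.8
phi 0.459 rad 0.0544  Frad(on tool) -1.44  Ftan_cw(on tool) -4.44 Fz 2.46 j6 2.49
2.7 -0.1 0.0 -0.003 -0.006 0.042; 5.4 0.1 0.0 -0.003 -0.006 0.092; 8.1 0.4 0.0 -0.003 -0.006 0.142
```

View pics/v_t.png

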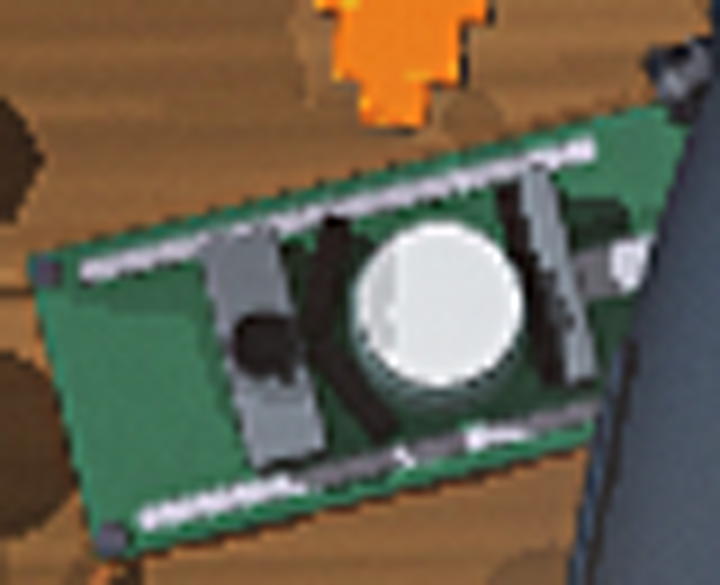

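Still friction only (4.4 N); the jar is now 2–5 mm from the V. Short feeling steps from here.

>>> {"op": "move_arm", "data": {
  "targets": "2.7 0 0 0 0 0.042; 5.4 0.1 0 0 0 0.092; 8.1 0.4 0 0 0 0.142"
}}

```text
time_s: 21.05
tool_pos: [0.6308, -0.1407, 0.1005]
eef_rot: [-2.528, 1.865, -0.009]
contact_force: [-3.7, 3.5, 3.3]
opening: 0.174
```

```bash
python3 - <<'E'
from h import *
s=state(); pol(s); print(np.round(s["contact_force"],2))
rows(np.array([.03,.06,.09,.12]),.0545)
E
```

```text
phi 0.308 rad 0.0544  Frad(on tool) -2.51  Ftan_cw(on tool) -4.49 Fz 3.32 j6 2.62
[-3.75  3.52  3.32]
1.6 -0.1 -0.0 -0.004 -0.005 0.021; 3.3 -0.0 -0.0 -0.004 -0.004 0.051; 4.9 0.1 -0.0 -0.004 -0.004 0.081; 6.5 0.2 -0.0 -0.004 -0.004 0.111
```

>>> {"op": "move_arm", "data": {
  "targets": "1.6 0 0 0 0 0.02; 3.3 0 0 0 0 0.05; 4.9 0.1 0 0 0 0.08; 6.5 0.2 0 0 0 0.11"
}}

```text
time_s: 21.55
tool_pos: [0.6324, -0.1467, 0.1005]
eef_rot: [-2.421, 2.001, -0.008]
contact_force: [-4.0, 3.9, 3.8]
opening: 0.181
```

```bash
python3 - <<'E'
from h import *
s=state(); pol(s); print(np.round(s["contact_force"],2))
rows(np.array([.03,.06,.09,.12]),.0545)
E
```

```text
phi 0.194 rad 0.0544  Frad(on tool) -3.21  Ftan_cw(on tool) -4.56 Fz 3.84 j6 2.73
[-4.03  3.85  3.84]
1.6 -0.1 -0.0 -0.004 -0.004 0.025; 3.3 -0.0 -0.0 -0.004 -0.004 0.055; 4.9 0.1 -0.0 -0.004 -0.003 0.085; 6.5 0.3 -0.0 -0.004 -0.003 0.115
```

>>> {"op": "move_arm", "data": {
  "targets": "1.6 0 0 0 0 0.02; 3.3 0 0 0 0 0.05; 4.9 0.1 0 0 0 0.08; 6.5 0.3 0 0 0 0.11"
}}

```text
time_s: 22.05
tool_pos: [0.6332, -0.1521, 0.1005]
eef_rot: [-2.306, 2.13, -0.006]
contact_force: [-4.3, 7.5, 4.3]
opening: 0.179
```

```bash
python3 - <<'E'
from h import *
s=state(); pol(s); print(np.round(s["contact_force"],2))
c=camera("top"); cv2.imwrite("pics/x_t.png",cv2.resize(c["img"][155:220,220:300],None,fx=9,fy=9,interpolation=cv2.INTER_CUBIC))
rows(np.array([.03,.06,.09,.12]),.0545)
E
```

```text
phi 0.093 rad 0.0544  Frad(on tool) -3.55  Ftan_cw(on tool) -7.83 Fz 4.32 j6 2.83
[-4.26  7.47  4.32]
1.6 -0.1 -0.0 -0.004 -0.001 0.017; 3.3 -0.0 -0.0 -0.004 -0.001 0.047; 4.9 0.1 -0.0 -0.004 -0.001 0.077; 6.5 0.2 -0.0 -0.004 -0.001 0.107
```

View pics/x_t.png

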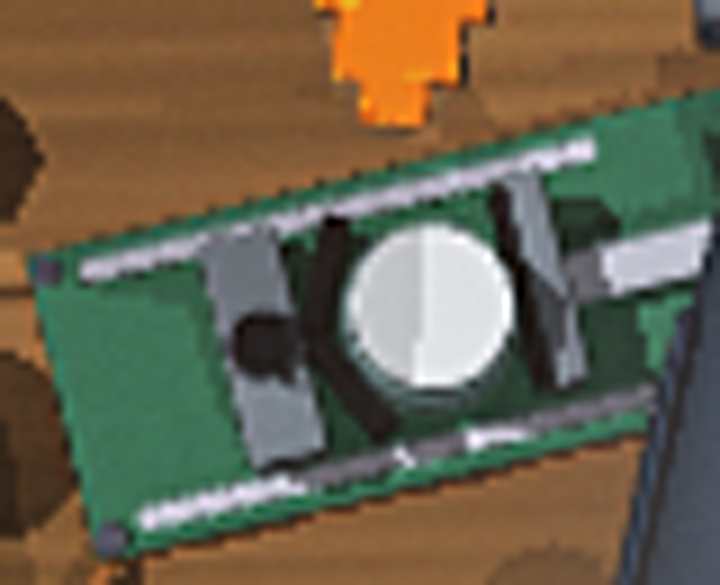

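Tangential force has risen to 7.8 N against the 4.5 N baseline, so the jar is on the V at ≈ 16 N, confirmed in the top crop where the cap at (430,305) sits snug to the V. One small step to firm it.

>>> {"op": "move_arm", "data": {
  "targets": "1.2 0 0 0 0 0.01; 2.2 0 0 0 0 0.03; 2.2 0 0 0 0 0.03"
}}

```text
time_s: 22.48
tool_pos: [0.6333, -0.1533, 0.1005]
eef_rot: [-2.272, 2.164, -0.004]
contact_force: [-3.1, 6.6, 4.0]
opening: 0.174
```

```bash
python3 - <<'E'
from h import *
s=state(); pol(s); print(np.round(s["contact_force"],2))
E
```

```text
phi 0.072 rad 0.0544  Frad(on tool) -2.63  Ftan_cw(on tool) -6.85 Fz 4.00 j6 2.85
[-3.12  6.64  4.  ]
```

>>> {"op": "move_arm", "data": {
  "targets": "1.5 0 0 0 0 0.015; 2.6 0 0 0 0 0.03; 2.6 0 0 0 0 0.03"
}}

```text
time_s: 22.85
tool_pos: [0.6334, -0.1546, 0.1005]
eef_rot: [-2.24, 2.196, -0.001]
contact_force: [-3.3, 8.2, 4.0]
opening: 0.171
```

```bash
python3 - <<'E'
from h import *
s=state(); pol(s); print(np.round(s["contact_force"],2))
E
```

```text
phi 0.048 rad 0.0544  Frad(on tool) -2.93  Ftan_cw(on tool) -8.39 Fz 4.03 j6 2.88
[-3.34  8.24  4.03]
```

Tangential is now 8.4 N, i.e. ≈ 20 N on the jar (≈ 26 N estimated from the angle travelled since contact). That is firm, so I stop and let go: relax the hold, open, rise straight up.

>>> {"op": "move_arm", "data": {
  "targets": "0 0 0 0 0 0; 0 0 0 0 0 0"
}}

```text
time_s: 23.1
tool_pos: [0.6334, -0.1543, 0.1005]
eef_rot: [-2.24, 2.195, -0.001]
contact_force: [-3.6, 4.1, 3.2]
opening: 0.179
```

>>> {"op": "move_arm", "data": {
  "targets": "0 0 0 0 0 0; 0 0 0 0 0 0; 0 0 0 0 0 0; 0 0 0 0 0 0; 0 0 0 0 0 0",
  "claw": 44
}}

```text
time_s: 23.72
tool_pos: [0.6334, -0.1544, 0.1005]
eef_rot: [-2.24, 2.195, -0.001]
contact_force: [0.3, 0.3, -1.0]
opening: 0.515
```

```bash
python3 - <<'E'
from h import *
s,w,t=look("y"); pol(s)
E
```

```text
23.725 tcp [ 0.6334 -0.1544  0.1005] F [ 0.25  0.29 -1.01] T [-0.04 -0.01 -0.04] open 43.9
phi 0.052 rad 0.0545  Frad(on tool) 0.27  Ftan_cw(on tool) -0.27 Fz -1.01 j6 2.88
```

View pics/y_w.png

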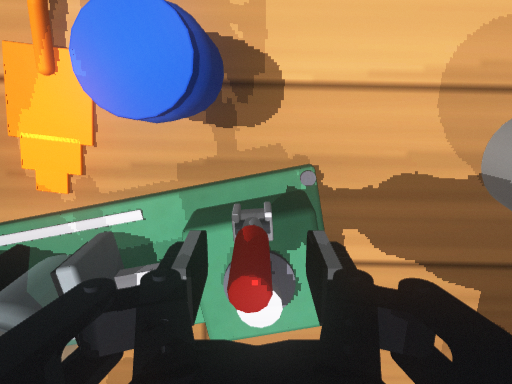

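Fingers are clear (force ~0). The grip stands between them with the small spring-back expected. Rising.

>>> {"op": "move_arm", "data": {
  "targets": "0 0 -15 0 0 0; 0 0 -40 0 0 0; 0 0 -80 0 0 0; 0 40 -120 0 0 0; 0 60 -130 0 0 0; 0 60 -130 0 0 0; 0 60 -130 0 0 0"
}}

```text
time_s: 24.7
tool_pos: [0.573, -0.156, 0.2295]
eef_rot: [-2.24, 2.195, -0.0]
contact_force: [0.6, 0.3, 0.2]
opening: 0.517
```

```bash
python3 - <<'E'
from h import *
s,w,t=look("z"); pol(s)
m,P=red(w); v,u=np.nonzero(m); print(len(u))
for r in np.unique(v)[::6]:
    uu=u[v==r]; print(r,uu.min(),uu.max(),np.median(P[r,uu],0).round(4))
c=camera("top"); cv2.imwrite("pics/z_t.png",cv2.resize(c["img"][145:225,215:340],None,fx=6,fy=6,interpolation=cv2.INTER_CUBIC))
cv2.imwrite("pics/z_s2.png",cv2.resize(t["img"][165:255,190:290],None,fx=6,fy=6,interpolation=cv2.INTER_CUBIC))
m,P=red(t); v,u=np.nonzero(m)
for r in np.unique(v)[::2]:
    uu=u[v==r]; print(r,uu.min(),uu.max(),np.median(P[r,uu],0).round(4))
E
```

```text
24.7 tcp [ 0.573  -0.156   0.2295] F [0.61 0.32 0.2 ] T [-0.02  0.04  0.01] open 44.2
phi 2.937 rad 0.0061  Frad(on tool) -0.54  Ftan_cw(on tool) 0.44 Fz 0.20 j6 2.85
427
93 249 256 [ 0.6411 -0.1511  0.1691]
99 243 263 [ 0.6374 -0.1515  0.1691]
105 242 264 [ 0.6335 -0.1516  0.1693]
111 244 262 [ 0.6297 -0.1517  0.1695]
207 235 235 [ 0.6256 -0.1488  0.1647]
209 234 237 [ 0.6356 -0.1564  0.1675]
211 234 237 [ 0.6392 -0.1602  0.1636]
213 234 237 [ 0.6378 -0.1581  0.1541]
215 234 237 [ 0.6385 -0.1596  0.1445]
217 234 237 [ 0.6374 -0.1589  0.1356]
219 234 237 [ 0.6393 -0.1608  0.1296]
```

View pics/z_t.png

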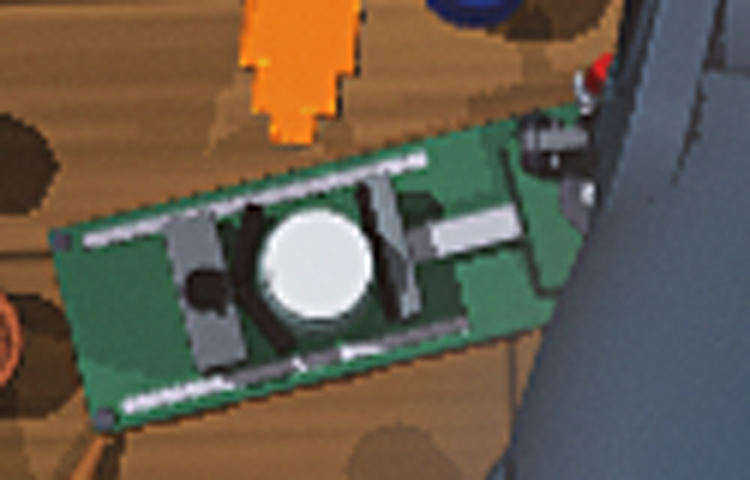

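View pics/z_s2.png

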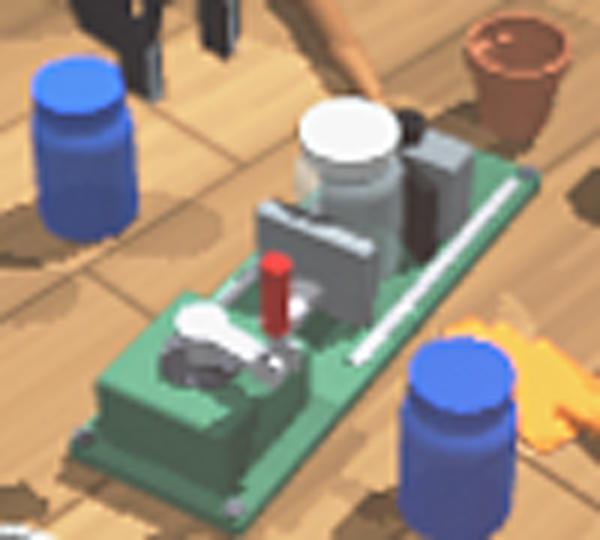

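View pics/z_w.png

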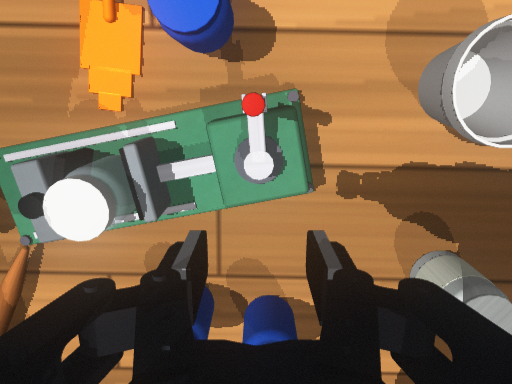

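```bash
python3 - <<'E'
from h import *
s=state(); print(s["time_s"],np.round(s["contact_force"],2))
print(sign_off())
E
```

```text
24.85 [ 0.57 -0.02 -0.57]
the job is handed in; nothing more can be done
None
```

The jar is clamped and the job is handed in at 24.9 s. The grip was folded up onto its stop, then the crank was wound about 3.1 rad clockwise by that grip. I stopped when the force along the grip's circle rose from about 4.5 N to 8.4 N, which is roughly 20–26 N on the jar.

**Last checks:** The fingers are clear and the wrist force is about 0. The grip still stands upright: its top sits 56–57 mm from the crank axis, so it has not folded inward. The jar sits between the jaw pad and the V. The jaw and jar were moved only by the crank, and I saw no sign that anything else was touched.

**What disagreed or went wrong:**
- **Fingertip position:** The real fingertips sit about 33 mm behind the reported TCP. My first grasp closed on air above the grip; I corrected the height from two camera views.
- **Folding the grip:** It slipped in the fingers at about 72°. I finished by pushing it with closed fingers onto the stop, at least 7.9 N, then regrasped it.
- **Force left on the jar:** After release the crank sprang back 0.02–0.05 rad. I estimate 13–20 N remains on the jar, but I did not measure it again after letting go.

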